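# Roll-test three feed rollers and reject the one that rocks

### The job

Roll each of the three orange rollers along its own lane of the aluminium test plate, right up to the dark far stop, guiding it by the bare shaft between loosely held fingers so that it truly rolls, and without pinching it on the way or pressing it hard against the stop. Two roll evenly and are to stay resting against the stop; the third is heavy on one side and rocks: pick that one up and set it down gently in the red reject tray. Leave the blue bin, the screwdriver and the spool alone.

Things in the scene. Friction and masses are not known exactly. Their poses are not given: they have to be found in the camera images.
- plate: fixed level aluminium test plate, 250 mm (x) by 320 mm (y), 12 mm thick; origin at the centre of its underside, top at z = 12 mm; x points along the lanes, away from the robot, to the far stop. Three lanes with centre lines at y = -100, 0, 100 mm, parted by thin black lines. Rollers start with their axes at x = -98 to -82 mm, shafts along y. Near lip at x = -125 to -119 mm, 6 mm high
- far_stop (a point): middle of the far stop at its foot (x = 98, y = 0, z = 12 mm in the plate's frame; same axes): a row of rigid dark blocks, face at this x, 20 mm thick, 30 mm high, that catch the tyres. In each lane a 56 mm wide gap between blocks, centred on the lane, lets fingers through. A roller resting against the stop has its axis 20 mm before the face
- roller_a: one of three rollers that look alike: bare steel shaft, 10 mm diameter, 96 mm long, with two orange tyres, 40 mm diameter, 14 mm wide, centred 35 mm either side of mid-length (56 mm of bare shaft between). Origin on the axis at mid-length, 20 mm above what it lies on; y along the shaft; z points to the white stripe across the tyres, uppermost at the start. Mass 0.35 to 0.7 kg
- roller_b: made like roller_a; which roller lies in which lane changes. Two of the three are sound: they roll evenly, resisting the fingers with under 1 N, and stay where they are left, also at the stop, but may spring back a few mm if run against it fast
- roller_c: made like roller_a. One of the three is heavy on the side away from its stripe, which cannot be seen: pushed along, it resists more and more, most (1.3 to 3.5 N) after a quarter turn, 31 mm; in the second half turn it runs ahead by itself, in the next quarter it resists again. Let go at the stop, it rolls back some 20 to 50 mm and rocks there for 2 or 3 s
- reject_tray: fixed open red tray, 110 mm (x) by 130 mm (y) outside, 30 mm high, walls and floor 5 mm; origin at the centre of its underside. It stands to the left or the right of the plate. A roller fits in it with its shaft along the tray's y
- parts_bin: bystander: loose open blue bin of small parts, 100 by 130 mm, 45 mm high, origin at the centre of its underside; on the other side of the plate from the tray
- screwdriver: bystander: loose screwdriver with a red handle, 150 mm long, lying beyond the plate on the right; origin under its middle
- spool: bystander: loose black and white spool, 90 mm in diameter, 42 mm high, standing beyond the plate on the left; origin at the centre of its underside
Not all that is in view belongs to the job. What is shaped like the roller_a but yellow is not meant.

How it is judged:
On the way, in this order (a step that is already met when the one before it is completed fails the run):
1. one roller rolls (does not slide) half a turn, into the middle of the plate (((x of roller_a in the frame of plate between -0.045 and -0.005 m and y of roller_a in the frame of plate between -0.16 and 0.16 m and z of roller_a in the frame of plate between 0.026 and 0.038 m and angle between roller_a's own z axis and vertical above 2 rad) or (x of roller_b in the frame of plate between -0.045 and -0.005 m and y of roller_b in the frame of plate between -0.16 and 0.16 m and z of roller_b in the frame of plate between 0.026 and 0.038 m and angle between roller_b's own z axis and vertical above 2 rad) or (x of roller_c in the frame of plate between -0.045 and -0.005 m and y of roller_c in the frame of plate between -0.16 and 0.16 m and z of roller_c in the frame of plate between 0.026 and 0.038 m and angle between roller_c's own z axis and vertical above 2 rad))), for 0.05 s.
2. with one already past the middle (or in the tray), a second rolls half a turn, into the middle of the plate ((((x of roller_a in the frame of plate between -0.045 and -0.005 m and y of roller_a in the frame of plate between -0.16 and 0.16 m and z of roller_a in the frame of plate between 0.026 and 0.038 m and angle between roller_a's own z axis and vertical above 2 rad) and ((x of roller_b in the frame of plate above 0 m or (x of roller_b in the frame of reject_tray between -0.05 and 0.05 m and y of roller_b in the frame of reject_tray between -0.06 and 0.06 m and z of roller_b in the frame of reject_tray between 0.015 and 0.045 m)) or (x of roller_c in the frame of plate above 0 m or (x of roller_c in the frame of reject_tray between -0.05 and 0.05 m and y of roller_c in the frame of reject_tray between -0.06 and 0.06 m and z of roller_c in the frame of reject_tray between 0.015 and 0.045 m)))) or ((x of roller_b in the frame of plate between -0.045 and -0.005 m and y of roller_b in the frame of plate between -0.16 and 0.16 m and z of roller_b in the frame of plate between 0.026 and 0.038 m and angle between roller_b's own z axis and vertical above 2 rad) and ((x of roller_a in the frame of plate above 0 m or (x of roller_a in the frame of reject_tray between -0.05 and 0.05 m and y of roller_a in the frame of reject_tray between -0.06 and 0.06 m and z of roller_a in the frame of reject_tray between 0.015 and 0.045 m)) or (x of roller_c in the frame of plate above 0 m or (x of roller_c in the frame of reject_tray between -0.05 and 0.05 m and y of roller_c in the frame of reject_tray between -0.06 and 0.06 m and z of roller_c in the frame of reject_tray between 0.015 and 0.045 m)))) or ((x of roller_c in the frame of plate between -0.045 and -0.005 m and y of roller_c in the frame of plate between -0.16 and 0.16 m and z of roller_c in the frame of plate between 0.026 and 0.038 m and angle between roller_c's own z axis and vertical above 2 rad) and ((x of roller_a in the frame of plate above 0 m or (x of roller_a in the frame of reject_tray between -0.05 and 0.05 m and y of roller_a in the frame of reject_tray between -0.06 and 0.06 m and z of roller_a in the frame of reject_tray between 0.015 and 0.045 m)) or (x of roller_b in the frame of plate above 0 m or (x of roller_b in the frame of reject_tray between -0.05 and 0.05 m and y of roller_b in the frame of reject_tray between -0.06 and 0.06 m and z of roller_b in the frame of reject_tray between 0.015 and 0.045 m)))))), for 0.05 s.
3. with two already past it, the third rolls half a turn, into the middle of the plate ((((x of roller_a in the frame of plate between -0.045 and -0.005 m and y of roller_a in the frame of plate between -0.16 and 0.16 m and z of roller_a in the frame of plate between 0.026 and 0.038 m and angle between roller_a's own z axis and vertical above 2 rad) and (x of roller_b in the frame of plate above 0 m or (x of roller_b in the frame of reject_tray between -0.05 and 0.05 m and y of roller_b in the frame of reject_tray between -0.06 and 0.06 m and z of roller_b in the frame of reject_tray between 0.015 and 0.045 m)) and (x of roller_c in the frame of plate above 0 m or (x of roller_c in the frame of reject_tray between -0.05 and 0.05 m and y of roller_c in the frame of reject_tray between -0.06 and 0.06 m and z of roller_c in the frame of reject_tray between 0.015 and 0.045 m))) or ((x of roller_b in the frame of plate between -0.045 and -0.005 m and y of roller_b in the frame of plate between -0.16 and 0.16 m and z of roller_b in the frame of plate between 0.026 and 0.038 m and angle between roller_b's own z axis and vertical above 2 rad) and (x of roller_a in the frame of plate above 0 m or (x of roller_a in the frame of reject_tray between -0.05 and 0.05 m and y of roller_a in the frame of reject_tray between -0.06 and 0.06 m and z of roller_a in the frame of reject_tray between 0.015 and 0.045 m)) and (x of roller_c in the frame of plate above 0 m or (x of roller_c in the frame of reject_tray between -0.05 and 0.05 m and y of roller_c in the frame of reject_tray between -0.06 and 0.06 m and z of roller_c in the frame of reject_tray between 0.015 and 0.045 m))) or ((x of roller_c in the frame of plate between -0.045 and -0.005 m and y of roller_c in the frame of plate between -0.16 and 0.16 m and z of roller_c in the frame of plate between 0.026 and 0.038 m and angle between roller_c's own z axis and vertical above 2 rad) and (x of roller_a in the frame of plate above 0 m or (x of roller_a in the frame of reject_tray between -0.05 and 0.05 m and y of roller_a in the frame of reject_tray between -0.06 and 0.06 m and z of roller_a in the frame of reject_tray between 0.015 and 0.045 m)) and (x of roller_b in the frame of plate above 0 m or (x of roller_b in the frame of reject_tray between -0.05 and 0.05 m and y of roller_b in the frame of reject_tray between -0.06 and 0.06 m and z of roller_b in the frame of reject_tray between 0.015 and 0.045 m))))), for 0.05 s.
At the end, for the whole second after the job is handed in: Two rollers (only the sound ones will stay there) lie on the plate within 10 mm of touching the far stop, square to within 0.15 rad, the third lies in the red tray, and all are released and at rest (((x of roller_a in the frame of reject_tray between -0.05 and 0.05 m and y of roller_a in the frame of reject_tray between -0.06 and 0.06 m and z of roller_a in the frame of reject_tray between 0.015 and 0.045 m and linear speed of roller_a below 0.03 m/s and x of roller_b in the frame of plate between 0.068 and 0.085 m and y of roller_b in the frame of plate between -0.16 and 0.16 m and z of roller_b in the frame of plate between 0.026 and 0.038 m and angle between the y axis of each of roller_b, roller_c and the y axis of plate, either way round below 0.15 rad and linear speed of each of roller_b, roller_c below 0.02 m/s and x of roller_c in the frame of plate between 0.068 and 0.085 m and y of roller_c in the frame of plate between -0.16 and 0.16 m and z of roller_c in the frame of plate between 0.026 and 0.038 m) or (x of roller_b in the frame of reject_tray between -0.05 and 0.05 m and y of roller_b in the frame of reject_tray between -0.06 and 0.06 m and z of roller_b in the frame of reject_tray between 0.015 and 0.045 m and linear speed of roller_b below 0.03 m/s and x of roller_a in the frame of plate between 0.068 and 0.085 m and y of roller_a in the frame of plate between -0.16 and 0.16 m and z of roller_a in the frame of plate between 0.026 and 0.038 m and angle between the y axis of each of roller_a, roller_c and the y axis of plate, either way round below 0.15 rad and linear speed of each of roller_a, roller_c below 0.02 m/s and x of roller_c in the frame of plate between 0.068 and 0.085 m and y of roller_c in the frame of plate between -0.16 and 0.16 m and z of roller_c in the frame of plate between 0.026 and 0.038 m) or (x of roller_c in the frame of reject_tray between -0.05 and 0.05 m and y of roller_c in the frame of reject_tray between -0.06 and 0.06 m and z of roller_c in the frame of reject_tray between 0.015 and 0.045 m and linear speed of roller_c below 0.03 m/s and x of roller_a in the frame of plate between 0.068 and 0.085 m and y of roller_a in the frame of plate between -0.16 and 0.16 m and z of roller_a in the frame of plate between 0.026 and 0.038 m and angle between the y axis of each of roller_a, roller_b and the y axis of plate, either way round below 0.15 rad and linear speed of each of roller_a, roller_b below 0.02 m/s and x of roller_b in the frame of plate between 0.068 and 0.085 m and y of roller_b in the frame of plate between -0.16 and 0.16 m and z of roller_b in the frame of plate between 0.026 and 0.038 m))).
It fails at once if a roller lying on the first half of its lane is pinched or shoved with more than 20 N by the fingers ((x of roller_a in the frame of plate between -0.13 and -0.01 m and y of roller_a in the frame of plate between -0.16 and 0.16 m and z of roller_a in the frame of plate between 0.026 and 0.038 m and contact force between roller_a and the fingers above 20 N) or (x of roller_b in the frame of plate between -0.13 and -0.01 m and y of roller_b in the frame of plate between -0.16 and 0.16 m and z of roller_b in the frame of plate between 0.026 and 0.038 m and contact force between roller_b and the fingers above 20 N) or (x of roller_c in the frame of plate between -0.13 and -0.01 m and y of roller_c in the frame of plate between -0.16 and 0.16 m and z of roller_c in the frame of plate between 0.026 and 0.038 m and contact force between roller_c and the fingers above 20 N)).
It fails at once if a roller is pressed against the stop or the plate with more than 30 N (contact force between any of roller_a, roller_b, roller_c and plate above 30 N).
It fails at once if a roller is let go more than about 50 mm above where it lies ((height (world z) of roller_a above 0.085 m and contact force between roller_a and the fingers below 0.05 N) or (height (world z) of roller_b above 0.085 m and contact force between roller_b and the fingers below 0.05 N) or (height (world z) of roller_c above 0.085 m and contact force between roller_c and the fingers below 0.05 N)).
It fails at once if the fingers press on the plate or its stop with more than 25 N (contact force between plate and the fingers above 25 N).
It fails at once if the blue bin, the screwdriver or the spool is moved more than 25 mm (distance of any of parts_bin, screwdriver, spool from where it was at the start of the episode above 0.025 m).
It also fails if it takes over 72 s, if anything falls off the work surface, if the arm or the gripper's body presses on something with over 40 N, if the wrist force passes 120 N, or if a joint passes its speed limit or range.

### The arm

A 6-joint arm with a two-finger parallel gripper is mounted at the origin on the work surface. World frame = base frame: x ahead of the robot, y to its left, z up, the work surface at z = 0. Lengths are in m, angles in rad, forces in N, time in s.
With the tool pointing down it reaches from about 0.35 to 0.775 m from the base axis. Payload 5.5 kg.
Tool frame: the origin (TCP) lies between the finger pads; the fingertips stand env.nose_length ahead of it and the grasp point (between the pads) lies 8 mm behind it (env.nose_length is the distance from the TCP to the fingertips, in m); z points along the fingers, y is the direction in which the jaws open and shut (so a half turn about z gives the same grasp; the last joint's range is limited). The gripper opens to 85 mm and grips with 20 to 120 N. Pads are 22 mm wide; open, the fingers measure 114 mm over their backs; the gripper's body (76 mm by 85 mm) begins 54 mm behind the grasp point. The pads swing forward as they close: fully open they stand 13 mm farther back than shut.
Start: joints at [-1.396, 0.313, 0.046, 1.304, 0, 1.431], TCP at [0.178, -0.547, 0.22] pointing down, gripper open.
Joint ranges: [-2.76, 2.76], [-0.86, 1.69], [-1.03, 1.26], [-2.2, 2.34], [-1.47, 1.5], [-3.14, 3.14]. Speed limits (rad/s): [2.57, 2.57, 3.14, 3.14, 3.14, 3.14].

### API

Orientations are given as a unit quaternion [w, x, y, z].
In Python, from workcell import env gives the robot as it stands. The module is installed in compiled form; this text tells all that it offers.
- The arm moves only by the shell command python3 -m creep 'ROWS' [FORCE]. ROWS is a JSON object of lists of equal length, an entry for each row: "hand": the finger opening in mm, from 0 to 85.4; "delta_pos": the shift along the tool's x, y, z scaled (see below), a list of three; "turn": the turn about the tool's z scaled (see below). In form: {"hand": [hand, ...], "delta_pos": [[dx, dy, dz], ...], "turn": [turn, ...]}. A call has exactly 5 rows; each row shifts and turns the commanded pose from where the row before left it, along the tool's axes as they then stand; what a row does not reach is not made up. The controller multiplies each number of a shift by 0.8 m and each number of a turn by 5 degrees. A row lasts 1/12 s, in which the tool goes at most 41.7 mm and 7.16 degrees, less where a joint would pass 70% of its speed; a pose out of reach is approached as far as the arm can. A call with a number of a shift or a turn outside -1 to 1 is refused whole. A call with a gripper value outside its range is refused whole. The fingers move at their own pace and stop on an object; FORCE is the grip in N (left out, the last holds). Time passes only in rows, so rows that do not move let the fingers close, or fill a call up. It gives the time, the measured TCP pose, the force and the opening at its end, in the units of the state.
- env.get_state(): the state, without advancing time (a new reading comes with each control period).
- env.read_camera(name): name is "scene" or "side" or "wrist"; returns a dict with "pixels" (384x512x3 uint8, red, green, blue), "depth" (384x512 float32, m along the optical axis (not along the pixel's ray), 0 where there is no reading), "fx", "fy", "cx", "cy" (pixels), "D" ([k1, k2, p1, p2, k3] as OpenCV has them; the pictures are not rectified), "origin" and "orientation" of the camera in the world. Camera axes: x right, y down, z forward; pixel columns grow to the right and rows downward; lengths in m; the calibration is good to about 2 mm. A picture is of the moment at which its call begins.
- env.hand_in(): hands the job in, once; it reports no verdict.
Trained networks look in the newest picture that a camera, given by its name, has taken for a name from the list of things; names that differ only in an ending like _2 or _b are one class to them, and where a whole thing is asked for, a point or a joint stands for the part that bears it (a point fixed in the world has none). Each returns a list of dicts, best first, with "score" (0 to 1); they miss things now and then, are a little off and sometimes report something else, mostly with a low value. They report only what shows in the picture. A call takes as long as a camera call. They do not tell look-alikes from the thing itself.
- env.find_in(camera, target): "location" ([row, column] in pixels, amid what is visible of it).
- env.pinpoint(camera, target): "location" ([row, column] in pixels: a listed point, or the origin of a listed thing).
The state is a dict: "clock": time; "joint_pos": joint angles; "qvel": joint speeds; "tau": joint torques, N m; "tcp_pos": TCP position; "orientation": TCP orientation; "wrist_force": force on the tool from outside, world axes, zero at the start; "ft_torque": the same for the moment, N m; "finger_gap": finger opening in m.
Only numpy, scipy, OpenCV 4.12 (cv2) and the standard library are available. Lean on these libraries where they do the work, as an engineer would, in place of code of your own. Each camera call takes 0.05 s, during which the arm holds its last target.

## Working session

There is one attempt and no reset: what is moved stays moved. The work goes in short steps, Python scripts to look and compute and a shell command to move; the robot and the scene stay as the last step left them, time stands still between calls to the robot, and variables do not carry over. Pictures are saved under pics/ and viewed, and the job is handed in when it is done.

```bash
mkdir -p pics; ls; cat > h.py <<'E'
import numpy as np, cv2
from workcell import env
from scipy.spatial.transform import Rotation as R
def q2R(q): return R.from_quat([q[1],q[2],q[3],q[0]]).as_matrix()
def px2w(c,r,col,z=None):
    K=np.array([[c['fx'],0,c['cx']],[0,c['fy'],c['cy']],[0,0,1]]);
    p=cv2.undistortPoints(np.array([[[col,r]]],float),K,np.array(c['D']))[0,0]
    Rm=q2R(c['orientation']); o=np.array(c['origin'])
    d=Rm@np.array([p[0],p[1],1])
    if z is None:
        return o+d*c['depth'][int(round(r)),int(round(col))]
    return o+d*(z-o[2])/d[2]
def save(c,n): cv2.imwrite('pics/'+n,c['pixels'][:,:,::-1])
E
python3 - <<'E'
from h import *
for n in ['scene','side','wrist']:
    c=env.read_camera(n); save(c,n+'0.png')
    print(n,c['origin'],c['orientation'],c['fx'],c['D'])
    if n!='wrist':
      for t in ['plate','far_stop','roller_a','reject_tray','parts_bin','screwdriver','spool']:
        for d in env.pinpoint(n,t)[:5]:
            r,cc=d['location']; print(n,t,round(d['score'],2),np.round(d['location'],1),np.round(px2w(c,r,cc),3))
s=env.get_state();print(s, env.nose_length)
E
```

```text
pics
scene [ 1.00360302 -0.43498661  0.7077648 ] [-0.34041001  0.84588379  0.37808838 -0.16015873] 383.940160100111 [0.03620918 0.         0.         0.         0.        ]
scene plate 0.62 [213.2 263.7] [ 0.565 -0.029  0.014]
scene far_stop 0.95 [239.6 290.2] [ 0.662 -0.039  0.016]
scene far_stop 0.6 [193.6 208.7] [ 0.429 -0.09   0.02 ]
scene roller_a 0.85 [195.9 207.3] [ 0.431 -0.096  0.018]
scene roller_a 0.77 [281.9 330.3] [ 0.787 -0.047  0.002]
scene roller_a 0.72 [181.9 242.8] [ 0.466 -0.01   0.034]
scene roller_a 0.72 [170.5 279.6] [0.495 0.091 0.03 ]
scene roller_a 0.64 [184.9 106.2] [ 0.235 -0.266  0.024]
scene reject_tray 0.61 [145.1 331.9] [0.5   0.295 0.005]
scene parts_bin 0.83 [250.5 146. ] [ 0.465 -0.291  0.007]
scene screwdriver 0.57 [346.2 202. ] [ 0.726 -0.326  0.023]
scene spool 0.62 [179.4 391.4] [0.699 0.291 0.014]
side [0.28058943 0.91768394 0.90310119] [ 0.05441191 -0.11142374  0.90360999 -0.41001595] 418.3987363523636 [-0.05074437  0.          0.          0.          0.        ]
side plate 0.72 [203.8 252.9] [ 0.549 -0.006  0.01 ]
side plate 0.23 [278.9 165.8]
[... 678 characters left out ...]
    0.        ]
{'clock': 0.85, 'joint_pos': array([-1.39559656e+00,  3.13118352e-01,  4.61383460e-02,  1.30356566e+00,
        4.30076002e-05,  1.43119197e+00]), 'qvel': array([-0.0008149 ,  0.00185931,  0.00264349, -0.00012493,  0.00047069,
        0.00050647]), 'tau': array([-3.27909765e-04, -4.80422723e+01,  2.98807240e+01, -1.22036295e-04,
       -1.96092715e-04, -1.15602930e-06]), 'tcp_pos': array([ 0.1780527 , -0.54682133,  0.21978539]), 'orientation': array([1.24927617e-04, 9.87637841e-01, 1.56752921e-01, 2.37308656e-05]), 'wrist_force': array([-0.24218314, -0.38629421, -0.66714807]), 'ft_torque': array([-0.0212456 ,  0.05576898, -0.05341382]), 'finger_gap': 0.0855522505131353} 0.011
```

```bash
python3 - <<'E'
import cv2,numpy as np
a=cv2.imread('pics/scene0.png');b=cv2.imread('pics/side0.png')
cv2.imwrite('pics/s1.png',cv2.resize(a[130:330,60:440],None,fx=2.1,fy=2.1,interpolation=cv2.INTER_CUBIC))
cv2.imwrite('pics/s2.png',cv2.resize(b[120:340,120:420],None,fx=2.6,fy=2.6,interpolation=cv2.INTER_CUBIC))
E
```

```text
(no output)
```

View pics/s1.png

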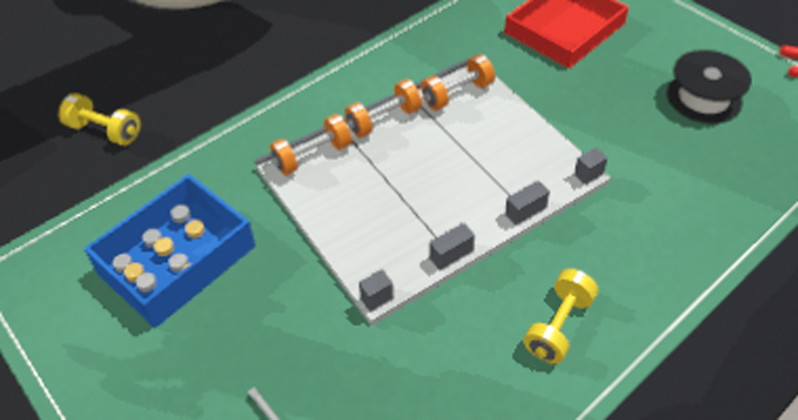

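View pics/s2.png

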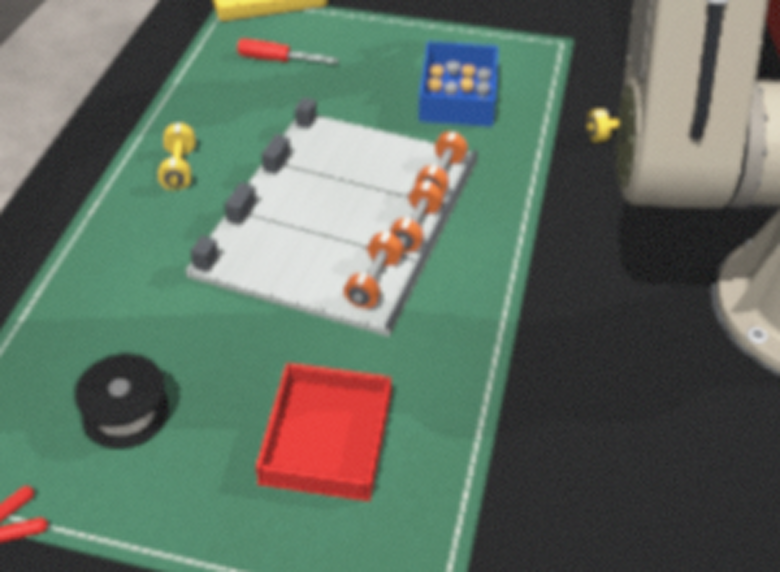

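```bash
cat >> h.py <<'E'
def cloud(c):
    K=np.array([[c['fx'],0,c['cx']],[0,c['fy'],c['cy']],[0,0,1]])
    h,w=c['depth'].shape; v,u=np.mgrid[:h,:w]
    p=cv2.undistortPoints(np.stack([u,v],-1).reshape(-1,1,2).astype(float),K,np.array(c['D'])).reshape(h,w,2)
    d=np.dstack([p,np.ones((h,w))])*c['depth'][...,None]
    return d@q2R(c['orientation']).T+np.array(c['origin'])
E
python3 - <<'E'
from h import *
for n in ['scene','side']:
    c=env.read_camera(n); P=cloud(c); I=c['pixels'].astype(int); np.savez('pics/%s.npz'%n,P=P,I=I)
    hsv=cv2.cvtColor(c['pixels'],cv2.COLOR_RGB2HSV)
    ok=(c['depth']>0)&(P[...,0]>.35)&(P[...,0]<.72)&(abs(P[...,1])<.25)
    white=ok&(hsv[...,1]<40)&(hsv[...,2]>110)&(abs(P[...,2]-.012)<.008)
    k=cv2.morphologyEx(white.astype(np.uint8),cv2.MORPH_OPEN,np.ones((3,3)))
    m=k>0
    print(n,'white z',np.median(P[m][:,2]),cv2.minAreaRect(P[m][:,:2].astype(np.float32)*1000))
    dark=ok&(hsv[...,2]<100)&(P[...,2]>.03)&(P[...,2]<.055)&(P[...,0]>.6)
    nl,lab,st,ce=cv2.connectedComponentsWithStats(dark.astype(np.uint8))
    for i in range(1,nl):
        if st[i,4]>15:
            q=P[lab==i]; top=q[q[:,2]>.037]; print(' blk',st[i,4],np.round(ce[i]),np.round(top.mean(0),4),np.round(top.min(0),4),np.round(top.max(0),4))
    orr=ok&(hsv[...,0]<14)&(hsv[...,1]>140)&(P[...,2]>.02)
    nl,lab,st,ce=cv2.connectedComponentsWithStats(orr.astype(np.uint8))
    for i in range(1,nl):
        if st[i,4]>15:
            q=P[lab==i]; print(' or',st[i,4],np.round(ce[i]),np.round(np.median(q,0),4),np.round(q.min(0),4),np.round(q.max(0),4))
    red=(c['depth']>0)&((hsv[...,0]<6)|(hsv[...,0]>174))&(hsv[...,1]>150)&(P[...,1]>.2)&(P[...,1]<.42)&(P[...,0]<.58)&(P[...,0]>.38)&(P[...,2]<.05)
    q=P[red]; print(' tray',np.percentile(q,[1,50,99],axis=0).round(3),cv2.minAreaRect(q[:,:2].astype(np.float32)*1000))
    t=q[q[:,2]>.026];print(cv2.minAreaRect(t[:,:2].astype(np.float32)*1000))
E
```

```text
scene white z 0.012975547715012192 ((562.366943359375, -18.648193359375), (327.9570617675781, 248.2557830810547), 82.79671478271484)
 blk 52 [341. 209.] [0.6895 0.098  0.0403] [0.6763 0.0888 0.0372] [0.6968 0.1162 0.0443]
 blk 71 [311. 228.] [0.6804 0.0068 0.0404] [ 0.6661 -0.0086  0.0373] [0.6852 0.0318 0.0439]
 blk 73 [274. 249.] [ 0.6673 -0.0938  0.0406] [ 0.652  -0.1081  0.0374] [ 0.673  -0.0695  0.0451]
 blk 53 [239. 269.] [ 0.6554 -0.1808  0.0401] [ 0.6399 -0.1904  0.0372] [ 0.6614 -0.1654  0.0428]
 or 167 [316. 147.] [0.4913 0.2341 0.0274] [0.4371 0.2266 0.02  ] [0.5465 0.2496 0.0337]
 or 54 [287. 165.] [0.5004 0.1151 0.0371] [0.4742 0.1117 0.0217] [0.5152 0.1232 0.0525]
 or 55 [253. 177.] [0.4733 0.0191 0.0355] [0.4476 0.0146 0.0203] [0.49   0.0295 0.0482]
 or 18 [269. 179.] [0.5003 0.0452 0.0325] [0.4949 0.0431 0.0241] [0.5058 0.0539 0.0444]
 or 47 [220. 195.] [ 0.4655 -0.0802  0.0353] [ 0.4411 -0.0844  0.0206] [ 0.4778 -0.0694  0.0498]
 or 23 [232. 191.] [ 0.475  -0.052   0.0336] [ 0.4637 -0.0538  0.0203] [ 0.4786 -0.0416  0.0465]
 or 17 [197. 210.] [ 0.4661 -0.151   0.032 
[... 954 characters left out ...]
.4501 -0.0393  0.0424] [ 0.4393 -0.0734  0.0211] [ 0.4758 -0.0283  0.0531]
 or 80 [269. 214.] [0.4778 0.0612 0.0418] [0.4666 0.0235 0.0222] [0.5027 0.0662 0.0529]
 or 32 [279. 210.] [0.456  0.0353 0.0434] [0.4494 0.0242 0.0235] [0.4633 0.041  0.0519]
 or 36 [262. 231.] [0.4836 0.1309 0.0449] [0.4778 0.1214 0.0226] [0.4931 0.1359 0.0546]
 or 135 [250. 264.] [0.4911 0.2384 0.0267] [0.4358 0.2319 0.0202] [0.5437 0.249  0.0334]
 tray [[0.429 0.235 0.002]
 [0.488 0.299 0.007]
 [0.541 0.367 0.032]] ((485.99200439453125, 299.8763122558594), (109.92723083496094, 132.34237670898438), 4.140624523162842)
((486.09881591796875, 300.09619140625), (109.63993835449219, 130.1099090576172), 4.284538745880127)
```

Candidates are the three orange rollers in the lanes, at scene pixels (row, col) of roughly (196,207), (182,243) and (170,280). The yellow dumbbells at (185,106) and (282,330) are look-alikes and not meant. The enlarged crop shows orange tyres on the plate for those three.

The tray is on the left, the bin on the right. I'll turn the tool first.

```bash

python3 -m creep '{"hand":[40,40,40,40,40],"delta_pos":[[0,0,0],[0,0,0],[0,0,0],[0,0,0],[0,0,0]],"turn":[-1,-1,-1,-1,-1]}' 20
python3 -m creep '{"hand":[40,40,40,40,40],"delta_pos":[[0,0,0],[0,0,0],[0,0,0],[0,0,0],[0,0,0]],"turn":[-1,-1,-1,-1,-1]}'
python3 -m creep '{"hand":[36,36,36,36,36],"delta_pos":[[0,0,0],[0,0,0],[0,0,0],[0,0,0],[0,0,0]],"turn":[-1,-1,-0.94,0,0]}'
cat >> h.py <<'E'
C=np.array([.563,-.0205]); YAW=np.deg2rad(-7.3)
ex=np.array([np.cos(YAW),np.sin(YAW)]); ey=np.array([-ex[1],ex[0]])
def toplate(p): d=np.asarray(p)[...,:2]-C; return np.stack([d@ex,d@ey],-1)
def toworld(p): return C+p[0]*ex+p[1]*ey
def plan(xy,z,frame='plate',yaw=None):
    s=env.get_state(); T=q2R(s['orientation']); t=np.array(s['tcp_pos'])
    w=toworld(xy) if frame=='plate' else np.array(xy)
    d=T.T@(np.r_[w,z]-t)
    print('t',round(s['clock'],2),'plate xy',toplate(t).round(4),'z',t[2].round(4),'tooly',np.degrees(np.arctan2(T[1,1],T[0,1])).round(2),'F',(np.array(s['wrist_force'])).round(2),'gap',round(s['finger_gap'],4))
    print('target',w.round(4),'delta tool mm',(d*1000).round(1),'units',(d/.8).round(4))
E
python3 - <<'E'
from h import *
for n in ['scene','side']:
    D=np.load('pics/%s.npz'%n);P=D['P'];hsv=cv2.cvtColor(D['I'].astype(np.uint8),cv2.COLOR_RGB2HSV)
    pl=toplate(P)
    orr=(hsv[...,0]<18)&(hsv[...,1]>110)&(P[...,2]>.015)&(P[...,2]<.06)&(abs(pl[...,1])<.16)&(pl[...,0]<-.05)&(pl[...,0]>-.13)
    for y in (-100,0,100):
      for s in (-35,35):
        m=orr&(abs(pl[...,1]-(y+s)/1000)<.014); q=pl[m]; print(n,y,s,len(q),np.percentile(q,[3,50,97],axis=0).round(4).tolist())
        mm=m&(P[...,2]>.046); print('   top',pl[mm].mean(0).round(4))
plan((-.09,-.1),.15)
E
```

```text
clock: 1.37
tcp_pos: [0.178, -0.5468, 0.2197]
orientation: [0.0, 0.93, 0.369, -0.0]
wrist_force: [0.3, 1.0, -0.1]
finger_gap: 0.0399
clock: 1.78
tcp_pos: [0.178, -0.5468, 0.2197]
orientation: [0.0, 0.828, 0.561, 0.0]
wrist_force: [-0.5, -0.7, 0.7]
finger_gap: 0.04
clock: 2.2
tcp_pos: [0.178, -0.5468, 0.2197]
orientation: [0.0, 0.751, 0.66, -0.0]
wrist_force: [1.2, 0.3, 1.6]
finger_gap: 0.0361
scene -100 -35 97 [[-0.1122, -0.1439], [-0.086, -0.1386], [-0.0793, -0.1303]]
   top [-0.0935 -0.137 ]
scene -100 35 116 [[-0.1126, -0.074], [-0.0885, -0.0705], [-0.0778, -0.0601]]
   top [-0.0929 -0.0678]
scene 0 -35 95 [[-0.1137, -0.0446], [-0.0882, -0.0389], [-0.0808, -0.0309]]
   top [-0.0951 -0.0377]
scene 0 35 117 [[-0.1158, 0.0256], [-0.0907, 0.0281], [-0.0797, 0.0396]]
   top [-0.0954  0.0317]
scene 100 -35 93 [[-0.1021, 0.0552], [-0.0745, 0.0594], [-0.0661, 0.0686]]
   top [-0.082   0.0613]
scene 100 35 116 [[-0.1016, 0.1251], [-0.0774, 0.1275], [-0.065, 0.1402]]
   top [-0.0813  0.1312]
side -100 -35 75 [[-0.1178, -0.1424], [-0.1055, -0.1275], [-0.0837, -0.1224]]
   top [-0.1018 -0.1295]
side -100 35 53 [[-0.1162, -0.0668], [-0.1063, -0.0578], [-0.0826, -0.053]]
   top [-0.1034 -0.0616]
side 0 -35 83 [[-0.119, -0.0385], [-0.107, -0.0282], [-0.0855, -0.0235]]
   top [-0.1033 -0.0323]
side 0 35 63 [[-0.1196, 0.0288], [-0.1091, 0.0427], [-0.087, 0.047]]
   top [-0.1046  0.0389]
side 100 -35 88 [[-0.1047, 0.0606], [-0.093, 0.0716], [-0.0712, 0.0751]]
   top [-0.0871  0.0698]
side 100 35 70 [[-0.1041, 0.1311], [-0.0952, 0.1407], [-0.0698, 0.1442]]
   top [-0.0891  0.1383]
t 2.2 plate xy [-0.315  -0.5709] z 0.2197 tooly -7.4 F [1.21 0.32 1.57] gap 0.0361
target [ 0.461  -0.1083] delta tool mm [471.3 224.2  69.7] units [0.5892 0.2802 0.0871]
```

```bash

python3 -m creep '{"hand":[30,30,30,30,30],"delta_pos":[[0.039,0.0185,0.005],[0.039,0.0185,0.005],[0.039,0.0185,0.005],[0.039,0.0185,0.005],[0.039,0.0185,0.005]],"turn":[0,0,0,0,0]}'>/dev/null
python3 -m creep '{"hand":[30,30,30,30,30],"delta_pos":[[0.039,0.0185,0.005],[0.039,0.0185,0.005],[0.039,0.0185,0.005],[0.039,0.0185,0.005],[0.039,0.0185,0.005]],"turn":[0,0,0,0,0]}'>/dev/null
python3 -m creep '{"hand":[30,30,30,30,30],"delta_pos":[[0.039,0.0185,0.005],[0.039,0.0185,0.005],[0.039,0.0185,0.005],[0.039,0.0185,0.005],[0,0,0]],"turn":[0,0,0,0,0]}'>/dev/null
python3 - <<'E'
from h import *
plan((-.096,-.1),.08)
c=env.read_camera('wrist'); save(c,'w1.png'); P=cloud(c); pl=toplate(P); np.savez('pics/w1.npz',P=P,I=c['pixels'])
hsv=cv2.cvtColor(c['pixels'],cv2.COLOR_RGB2HSV)
m=(c['depth']>0)&(hsv[...,0]<18)&(hsv[...,1]>110)&(P[...,2]>.015)&(P[...,2]<.06)&(abs(pl[...,1])<.2)
nl,lab,st,ce=cv2.connectedComponentsWithStats(m.astype(np.uint8))
for i in range(1,nl):
    if st[i,4]>80:
        q=pl[lab==i]; print(st[i,4],ce[i].round(),np.percentile(q,[3,50,97],axis=0).round(4).tolist(),P[lab==i][:,2].max())
        
E
```

```text
t 3.45 plate xy [-0.1068 -0.1292] z 0.1632 tooly -7.03 F [-0.08  0.51  0.25] gap 0.0298
target [ 0.4551 -0.1075] delta tool mm [29.  10.9 83.3] units [0.0362 0.0136 0.1041]
823 [263.  11.] [[-0.1184, 0.0265], [-0.1013, 0.0283], [-0.0827, 0.0377]] 0.054323164190231366
277 [250.  89.] [[-0.1198, -0.0427], [-0.1118, -0.0363], [-0.1045, -0.0298]] 0.05411359042597369
248 [274.  89.] [[-0.0969, -0.0427], [-0.0897, -0.0366], [-0.0824, -0.0297]] 0.05338406607835117
259 [252. 121.] [[-0.1169, -0.0725], [-0.1098, -0.0657], [-0.1023, -0.0588]] 0.0541473276506681
233 [276. 121.] [[-0.0938, -0.073], [-0.0871, -0.0659], [-0.0794, -0.0591]] 0.054113524719548
596 [262. 187.] [[-0.1171, -0.1424], [-0.1024, -0.1318], [-0.0812, -0.1291]] 0.05421728821326699
```

View pics/w1.png

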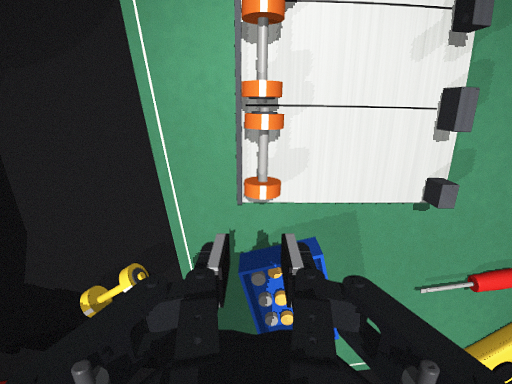

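Wrist view: the right-lane roller's shaft is at about (row 155, col 263), its tyres at rows 121 and 188, and the fingers are open below it. I'll move over it.

```bash

python3 -m creep '{"hand":[30,30,30,30,30],"delta_pos":[[0.018,0.0055,0.034],[0.018,0.0055,0.035],[0,0,0.035],[0,0,0],[0,0,0]],"turn":[0,0,0,0,0]}'>/dev/null
python3 - <<'E'
from h import *
plan((-.098,-.1),.032)
c=env.read_camera('wrist'); save(c,'w2.png')
P=cloud(c); pl=toplate(P); np.savez('pics/w2.npz',P=P,I=c['pixels'])
hsv=cv2.cvtColor(c['pixels'],cv2.COLOR_RGB2HSV)
d=(c['depth']>0)&(hsv[...,2]<100)&(P[...,2]>.035)&(P[...,2]<.05)&(pl[...,0]>.07)
nl,lab,st,ce=cv2.connectedComponentsWithStats(d.astype(np.uint8))
for i in range(1,nl):
    if st[i,4]>80:
        q=pl[lab==i]; print(st[i,4],ce[i].round(),np.percentile(q,[2,50,98],axis=0).round(4).tolist())
m=(c['depth']>0)&(hsv[...,0]<18)&(hsv[...,1]>110)&(P[...,2]>.015)&(P[...,2]<.06)&(abs(pl[...,1])<.2)
nl,lab,st,ce=cv2.connectedComponentsWithStats(m.astype(np.uint8))
for i in range(1,nl):
    if st[i,4]>80:
        q=pl[lab==i]; print(st[i,4],ce[i].round(),np.percentile(q,[3,50,97],axis=0).round(4).tolist(),P[lab==i][:,2].max())
E
```

```text
t 3.92 plate xy [-0.1008 -0.1056] z 0.0798 tooly -7.37 F [ 0.42 -0.29  0.86] gap 0.03
target [ 0.4531 -0.1072] delta tool mm [ 5.5  3.  47.8] units [0.0069 0.0037 0.0597]
111 [509. 161.] [[0.094, -0.072], [0.0952, -0.0658], [0.0964, -0.0515]]
887 [496. 251.] [[0.0945, -0.1556], [0.1016, -0.1406], [0.114, -0.1285]]
1308 [256.  12.] [[-0.1184, 0.0266], [-0.1008, 0.0274], [-0.0822, 0.034]] 0.054369497182505
511 [239. 119.] [[-0.1195, -0.0427], [-0.1111, -0.036], [-0.104, -0.0293]] 0.05392697664296933
500 [272. 119.] [[-0.0968, -0.0428], [-0.0902, -0.0359], [-0.0821, -0.0292]] 0.05434790288786259
1024 [259. 162.] [[-0.1158, -0.0725], [-0.1014, -0.0647], [-0.08, -0.059]] 0.05424500446277247
1293 [257. 244.] [[-0.1167, -0.1418], [-0.1007, -0.1291], [-0.0817, -0.1281]] 0.05367313279007868
```

View pics/w2.png

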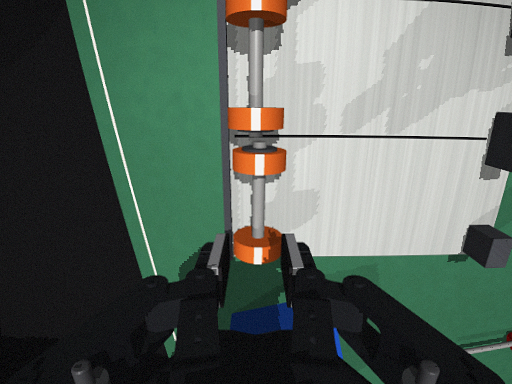

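```bash

python3 - <<'E'
from h import *
D=np.load('pics/w2.npz');P=D['P'];pl=toplate(P)
for (r,c) in [(240,216),(250,220),(260,218),(285,210),(240,292),(260,294),(285,300),(210,258)]: print(r,c,pl[r,c].round(4),P[r,c,2].round(4))
E
```

```text
240 216 [-0.1209 -0.0948] 0.1062
250 220 [-0.1178 -0.0957] 0.115
260 218 [-0.1173 -0.0949] 0.1255
285 210 [-0.1181 -0.095 ] 0.1438
240 292 [-0.081  -0.0951] 0.1055
260 294 [-0.0822 -0.0957] 0.124
285 300 [-0.0826 -0.0944] 0.1444
210 258 [-0.0984 -0.1046] 0.0386
```

```bash

python3 - <<'E'
from h import *
D=np.load('pics/w2.npz');P=D['P'];pl=toplate(P)
m=(P[...,2]>.06)&(pl[...,0]>-.15)&(pl[...,0]<-.05)&(P[...,2]<.1)
q=P[m];print(len(q),np.sort(q[:,2])[:20].round(3))
for r in range(228,244,2): print(r,[ (round(float(P[r,c,2]),3),pl[r,c].round(3).tolist()) for c in (225,229,284,288)])
E
```

```text
162 [0.092 0.093 0.093 0.093 0.093 0.093 0.093 0.094 0.094 0.094 0.094 0.094
 0.094 0.094 0.094 0.094 0.094 0.094 0.094 0.094]
228 [(0.019, [-0.127, -0.129]), (0.018, [-0.123, -0.13]), (0.012, [-0.075, -0.132]), (0.013, [-0.072, -0.132])]
230 [(0.019, [-0.127, -0.131]), (0.019, [-0.123, -0.131]), (0.012, [-0.075, -0.134]), (0.012, [-0.071, -0.134])]
232 [(0.019, [-0.127, -0.133]), (0.018, [-0.124, -0.133]), (0.014, [-0.075, -0.136]), (0.013, [-0.071, -0.136])]
234 [(0.098, [-0.117, -0.095]), (0.02, [-0.123, -0.135]), (0.098, [-0.084, -0.095]), (0.099, [-0.082, -0.095])]
236 [(0.101, [-0.117, -0.095]), (0.02, [-0.123, -0.136]), (0.102, [-0.085, -0.095]), (0.1, [-0.082, -0.096])]
238 [(0.103, [-0.117, -0.095]), (0.019, [-0.124, -0.139]), (0.102, [-0.085, -0.096]), (0.103, [-0.083, -0.095])]
240 [(0.105, [-0.116, -0.095]), (0.02, [-0.124, -0.14]), (0.106, [-0.085, -0.095]), (0.235, [-0.1, -0.027])]
242 [(0.107, [-0.116, -0.095]), (0.019, [-0.124, -0.143]), (0.107, [-0.085, -0.096]), (0.107, [-0.083, -0.095])]
```

```bash

python3 -m creep '{"hand":[30,30,30,30,30],"delta_pos":[[0.007,0.0037,0.015],[0,0,0.015],[0,0,0.012],[0,0,0],[0,0,0]],"turn":[0,0,0,0,0]}'>/dev/null
python3 - <<'E'
from h import *
plan((-.098,-.1),.032)
c=env.read_camera('wrist'); save(c,'w3.png')
P=cloud(c); pl=toplate(P)
m=(pl[...,0]>-.15)&(pl[...,0]<-.05)&(P[...,2]<.1)&(abs(pl[...,1]+.089)<.004)&(P[...,2]>.04)
print(np.sort(P[m][:,2])[:10].round(3),c['origin'],env.get_state()['tcp_pos'])
E
```

```text
t 4.38 plate xy [-0.096  -0.1002] z 0.0477 tooly -7.33 F [-0.01 -0.58  0.08] gap 0.03
target [ 0.4531 -0.1072] delta tool mm [ 0.2 -2.  15.7] units [ 0.0003 -0.0025  0.0196]
[0.062 0.062 0.063 0.063 0.063 0.063 0.063 0.064 0.064 0.064] [ 0.46526125 -0.02954121  0.20282632] [ 0.45532152 -0.10774992  0.0478786 ]
```

View pics/w3.png

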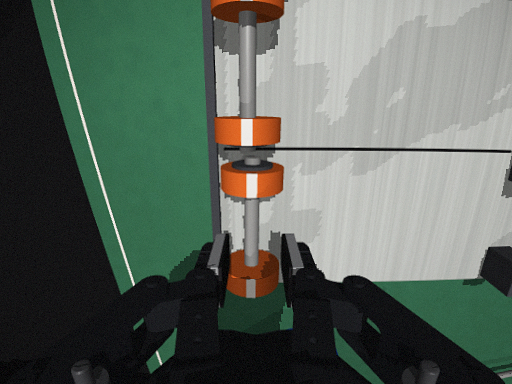

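```bash

python3 -m creep '{"hand":[28,26,24,22,20],"delta_pos":[[0,-0.0025,0.008],[0,0,0.008],[0,0,0.006],[0,0,0],[0,0,0]],"turn":[0,0,0,0,0]}'
python3 - <<'E'
from h import *
plan((-.098,-.1),.032)
c=env.read_camera('wrist'); save(c,'w4.png')
P=cloud(c); pl=toplate(P)
m=(pl[...,0]>-.15)&(pl[...,0]<-.05)&(P[...,2]<.1)&(abs(pl[...,1]+.089)<.004)&(P[...,2]>.038)
print(np.sort(P[m][:,2])[:10].round(3))
E
```

```text
clock: 4.85
tcp_pos: [0.4523, -0.1066, 0.0288]
orientation: [-0.001, 0.75, 0.661, -0.0]
wrist_force: [0.1, 0.1, -0.4]
finger_gap: 0.0199
t 4.85 plate xy [-0.0988 -0.0995] z 0.0288 tooly -7.26 F [ 0.08  0.07 -0.38] gap 0.0199
target [ 0.4531 -0.1072] delta tool mm [-0.5  0.8 -3.2] units [-0.0007  0.001  -0.004 ]
[0.038 0.038 0.038 0.038 0.038 0.038 0.038 0.038 0.038 0.038]
```

View pics/w4.png

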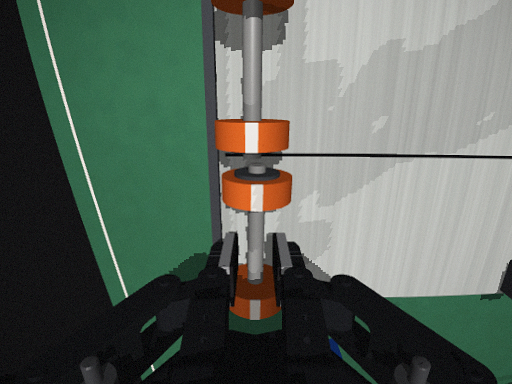

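```bash

python3 -m creep '{"hand":[18,16,16,16,16],"delta_pos":[[0,0,0.0],[0,0.003,0],[0,0.004,0],[0,0.004,0],[0,0.004,0]],"turn":[0,0,0,0,0]}'
python3 - <<'E'
from h import *
plan((-.04,-.1),.030)
c=env.read_camera('wrist'); save(c,'w5.png')
E
```

```text
clock: 5.32
tcp_pos: [0.4654, -0.1085, 0.0295]
orientation: [0.0, 0.75, 0.661, 0.0]
wrist_force: [-0.4, 0.3, 0.8]
finger_gap: 0.0161
t 5.32 plate xy [-0.0856 -0.0997] z 0.0295 tooly -7.26 F [-0.42  0.32  0.79] gap 0.0161
target [ 0.5106 -0.1146] delta tool mm [-0.4 45.6 -0.5] units [-0.0004  0.057  -0.0006]
```

View pics/w5.png

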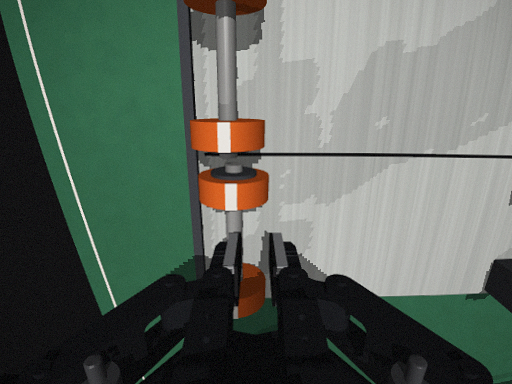

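```bash

python3 -m creep '{"hand":[22,24,24,24,24],"delta_pos":[[0,-0.007,0.0],[0,-0.0086,0],[0,0,0],[0,0,0.003],[0,0,0.003]],"turn":[0,0,0,0,0]}'
python3 - <<'E'
from h import *
plan((-.098,-.1),.030)
c=env.read_camera('wrist'); save(c,'w6.png')
P=cloud(c); pl=toplate(P)
for cc in (226,229,232,235,272,275,278,281):
    print(cc,[(r,P[r,cc].round(3).tolist(),pl[r,cc].round(3).tolist()) for r in range(228,246,4)])
E
```

```text
clock: 5.78
tcp_pos: [0.4523, -0.1068, 0.0245]
orientation: [0.0, 0.751, 0.661, 0.0]
wrist_force: [0.4, 0.4, -0.1]
finger_gap: 0.0241
t 5.78 plate xy [-0.0988 -0.0997] z 0.0245 tooly -7.27 F [ 0.41  0.41 -0.09] gap 0.0241
target [ 0.4531 -0.1072] delta tool mm [-0.3  0.8 -5.5] units [-0.0004  0.001  -0.0069]
226 [(228, [0.433, -0.105, 0.012], [-0.118, -0.101]), (232, [0.433, -0.108, 0.012], [-0.118, -0.103]), (236, [0.438, -0.095, 0.046], [-0.114, -0.089]), (240, [0.439, -0.094, 0.051], [-0.114, -0.089]), (244, [0.439, -0.095, 0.054], [-0.113, -0.09])]
229 [(228, [0.435, -0.105, 0.012], [-0.116, -0.1]), (232, [0.435, -0.108, 0.013], [-0.116, -0.103]), (236, [0.44, -0.094, 0.046], [-0.113, -0.089]), (240, [0.44, -0.094, 0.051], [-0.112, -0.089]), (244, [0.441, -0.095, 0.055], [-0.112, -0.089])]
232 [(228, [0.438, -0.104, 0.015], [-0.114, -0.099]), (232, [0.437, -0.108, 0.012], [-0.114, -0.103]), (236, [0.441, -0.095, 0.045], [-0.111, -0.089]), (240, [0.442, -0.096, 0.048], [-0.111, -0.09]), (244, [0.441, -0.098, 0.049], [-0.111, -0.092])]
235 [(228, [0.439, -0.105, 0.013], [-0.112, -0
[... 491 characters left out ...]
5, -0.099]), (232, [0.466, -0.112, 0.012], [-0.085, -0.103]), (236, [0.465, -0.114, 0.014], [-0.085, -0.105]), (240, [0.465, -0.118, 0.013], [-0.085, -0.109]), (244, [0.465, -0.121, 0.012], [-0.085, -0.112])]
278 [(228, [0.468, -0.109, 0.013], [-0.083, -0.1]), (232, [0.467, -0.112, 0.013], [-0.083, -0.103]), (236, [0.466, -0.098, 0.046], [-0.086, -0.089]), (240, [0.466, -0.098, 0.05], [-0.086, -0.089]), (244, [0.466, -0.098, 0.054], [-0.087, -0.09])]
281 [(228, [0.47, -0.109, 0.013], [-0.081, -0.1]), (232, [0.47, -0.113, 0.012], [-0.081, -0.103]), (236, [0.468, -0.099, 0.045], [-0.084, -0.089]), (240, [0.467, -0.098, 0.051], [-0.085, -0.089]), (244, [0.467, -0.098, 0.054], [-0.085, -0.089])]
```

View pics/w6.png

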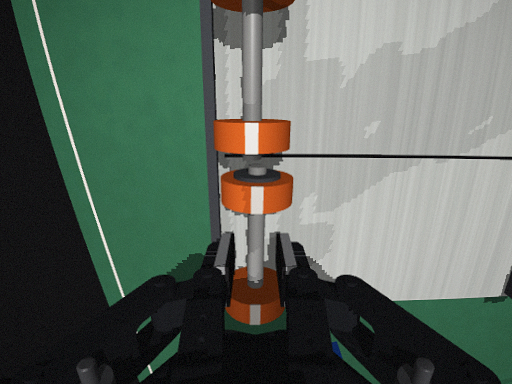

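```bash

python3 -m creep '{"hand":[24,24,24,24,24],"delta_pos":[[0,0,0.0025],[0,0,0.0025],[0,0,0.0025],[0,0,0.002],[0,0,0]],"turn":[0,0,0,0,0]}'
python3 - <<'E'
from h import *
plan((-.098,-.1),.012)
c=env.read_camera('side'); save(c,'sd1.png')
cv2.imwrite('pics/sd1c.png',cv2.resize(c['pixels'][130:260,220:340,::-1],None,fx=5,fy=4.6,interpolation=cv2.INTER_CUBIC))
c=env.read_camera('scene'); 
cv2.imwrite('pics/sc1c.png',cv2.resize(c['pixels'][120:250,150:310,::-1],None,fx=4.6,fy=4.6,interpolation=cv2.INTER_CUBIC))
E
```

```text
clock: 6.25
tcp_pos: [0.4521, -0.1066, 0.0164]
orientation: [-0.0, 0.75, 0.661, -0.0]
wrist_force: [-0.4, -1.0, -0.1]
finger_gap: 0.0239
t 6.25 plate xy [-0.099  -0.0995] z 0.0164 tooly -7.26 F [-0.41 -0.95 -0.08] gap 0.0239
target [ 0.4531 -0.1072] delta tool mm [-0.5  1.1  4.4] units [-0.0006  0.0013  0.0056]
```

View pics/sd1c.png

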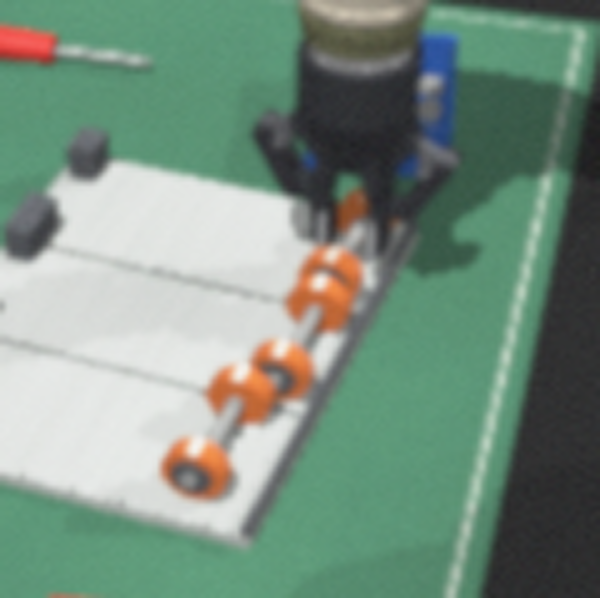

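View pics/sc1c.png

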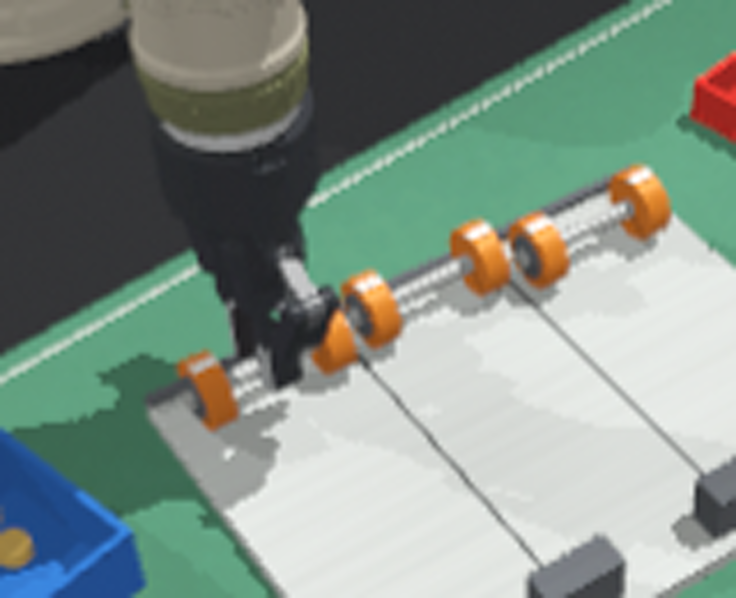

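```bash

python3 - <<'E'
from h import *
c=env.read_camera('scene'); P=cloud(c); pl=toplate(P)
for cc in (208,210,212,214): print(cc,[(r,pl[r,cc].round(3).tolist(),round(float(P[r,cc,2]),3)) for r in range(196,208,2)])
E
```

```text
208 [(196, [-0.081, -0.108], 0.062), (198, [-0.081, -0.108], 0.055), (200, [-0.08, -0.11], 0.05), (202, [-0.081, -0.11], 0.042), (204, [-0.08, -0.111], 0.037), (206, [-0.096, -0.105], 0.011)]
210 [(196, [-0.058, -0.113], 0.085), (198, [-0.059, -0.113], 0.077), (200, [-0.075, -0.107], 0.052), (202, [-0.074, -0.108], 0.047), (204, [-0.077, -0.107], 0.038), (206, [-0.093, -0.101], 0.012)]
212 [(196, [-0.047, -0.113], 0.094), (198, [-0.056, -0.11], 0.078), (200, [-0.073, -0.102], 0.051), (202, [-0.077, -0.101], 0.04), (204, [-0.074, -0.103], 0.037), (206, [-0.088, -0.098], 0.014)]
214 [(196, [-0.055, -0.105], 0.083), (198, [-0.072, -0.097], 0.056), (200, [-0.073, -0.097], 0.048), (202, [-0.074, -0.098], 0.041), (204, [-0.091, -0.09], 0.013), (206, [-0.086, -0.093], 0.013)]
```

```bash

python3 -m creep '{"hand":[22,20,20,20,20],"delta_pos":[[0,0.001,0.0025],[0,0,0.0025],[0,0,0.0025],[0,0,0.0015],[0,0,0]],"turn":[0,0,0,0,0]}'
python3 - <<'E'
from h import *
plan((-.098,-.1),.006)
c=env.read_camera('scene'); P=cloud(c); pl=toplate(P)
for cc in (208,210,212,214): print(cc,[(r,pl[r,cc].round(3).tolist(),round(float(P[r,cc,2]),3)) for r in range(200,210,1)])
E
```

```text
clock: 6.82
tcp_pos: [0.4528, -0.1067, 0.0093]
orientation: [-0.0, 0.75, 0.661, -0.0]
wrist_force: [-0.4, 0.4, -0.4]
finger_gap: 0.0199
t 6.82 plate xy [-0.0983 -0.0995] z 0.0093 tooly -7.27 F [-0.42  0.39 -0.45] gap 0.0199
target [ 0.4531 -0.1072] delta tool mm [-0.5  0.3  3.3] units [-0.0006  0.0004  0.0041]
208 [(200, [-0.082, -0.109], 0.048), (201, [-0.083, -0.108], 0.043), (202, [-0.081, -0.11], 0.042), (203, [-0.084, -0.109], 0.036), (204, [-0.083, -0.11], 0.033), (205, [-0.081, -0.111], 0.033), (206, [-0.082, -0.111], 0.028), (207, [-0.091, -0.107], 0.014), (208, [-0.09, -0.108], 0.012), (209, [-0.086, -0.11], 0.013)]
210 [(200, [-0.062, -0.113], 0.068), (201, [-0.075, -0.107], 0.049), (202, [-0.076, -0.107], 0.045), (203, [-0.076, -0.108], 0.042), (204, [-0.076, -0.108], 0.038), (205, [-0.076, -0.108], 0.035), (206, [-0.077, -0.108], 0.03), (207, [-0.089, -0.103], 0.013), (208, [-0.087, -0.104], 0.012), (209, [-0.083, -0.107], 0.014)]
212 [(200, [-0.057, -0.11], 0.071), (201, [-0.076, -0.101], 0.045), (202, [-0.074, -0.103], 0.044), (203, [-0.076, -0.102], 0.039), (204, [-0.076, -0.102], 0.035), (205, [-0.074, -0.104], 0.034), (206, [-0.089, -0.098], 0.013), (207, [-0.086, -0.099], 0.014), (208, [-0.083, -0.101], 0.013), (209, [-0.081, -0.102], 0.012)]
214 [(200, [-0.075, -0.097], 0.046), (201, [-0.074, -0.097], 0.044), (202, [-0.074, -0.098], 0.041), (203, [-0.074, -0.098], 0.037), (204, [-0.074, -0.098], 0.034), (205, [-0.088, -0.092], 0.014), (206, [-0.085, -0.094], 0.014), (207, [-0.084, -0.095], 0.012), (208, [-0.081, -0.096], 0.012), (209, [-0.077, -0.099], 0.014)]
```

```bash

python3 -m creep '{"hand":[20,20,19,18,17],"delta_pos":[[0,0,0.0025],[0,0,0.0025],[0,0,0.001],[0,0,0],[0,0,0]],"turn":[0,0,0,0,0]}'
python3 -m creep '{"hand":[17,17,17,17,17],"delta_pos":[[0,0.002,0],[0,0.003,0],[0,0.003,0],[0,0.003,0],[0,0.003,0]],"turn":[0,0,0,0,0]}'
python3 - <<'E'
from h import *
plan((-.03,-.1),.004)
c=env.read_camera('wrist'); save(c,'w7.png')
E
```

```text
clock: 7.28
tcp_pos: [0.4531, -0.1068, 0.0048]
orientation: [-0.0, 0.75, 0.661, -0.0]
wrist_force: [-0.0, -0.4, 0.1]
finger_gap: 0.0169
clock: 7.7
tcp_pos: [0.4644, -0.1083, 0.0049]
orientation: [-0.0, 0.75, 0.661, -0.0]
wrist_force: [-0.1, -0.3, 1.0]
finger_gap: 0.017
t 7.7 plate xy [-0.0866 -0.0996] z 0.0049 tooly -7.26 F [-0.05 -0.33  0.98] gap 0.017
target [ 0.5205 -0.1159] delta tool mm [-0.4 56.6  0.9] units [-0.0005  0.0708  0.0011]
```

View pics/w7.png

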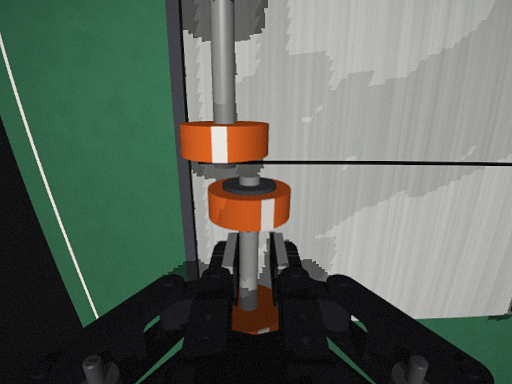

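The roller now truly rolls: the stripe at (212,267) has moved forward. Continuing.

```bash

for i in 1; do :; done
python3 -m creep '{"hand":[17,17,17,17,17],"delta_pos":[[0,0.004,0],[0,0.004,0],[0,0.004,0],[0,0.004,0],[0,0.004,0]],"turn":[0,0,0,0,0]}' | grep -v orient
python3 -m creep '{"hand":[17,17,17,17,17],"delta_pos":[[0,0.002,0],[0,0.002,0],[0,0.002,0],[0,0.002,0],[0,0.002,0]],"turn":[0,0,0,0,0]}'| grep -v orient
python3 -m creep '{"hand":[17,17,17,17,17],"delta_pos":[[0,0.004,0],[0,0.004,0],[0,0.004,0],[0,0.004,0],[0,0.004,0]],"turn":[0,0,0,0,0]}'| grep -v orient
python3 -m creep '{"hand":[17,17,17,17,17],"delta_pos":[[0,0.004,0],[0,0.004,0],[0,0.004,0],[0,0.004,0],[0,0.004,0]],"turn":[0,0,0,0,0]}'| grep -v orient
python3 - <<'E'
from h import *
plan((.07,-.1),.004)
c=env.read_camera('wrist'); save(c,'w8.png')
E
```

```text
clock: 8.17
tcp_pos: [0.4803, -0.1103, 0.0048]
wrist_force: [-1.6, 1.4, 1.2]
finger_gap: 0.0167
clock: 8.58
tcp_pos: [0.4881, -0.1113, 0.0049]
wrist_force: [-2.4, 0.2, 0.6]
finger_gap: 0.017
clock: 9.0
tcp_pos: [0.5046, -0.1135, 0.0049]
wrist_force: [-1.2, 0.2, 1.2]
finger_gap: 0.0169
clock: 9.42
tcp_pos: [0.5205, -0.1155, 0.0049]
wrist_force: [-0.3, -0.6, -0.1]
finger_gap: 0.0169
t 9.42 plate xy [-0.0301 -0.0996] z 0.0049 tooly -7.26 F [-0.27 -0.57 -0.08] gap 0.0169
target [ 0.6197 -0.1286] delta tool mm [ -0.5 100.1   1. ] units [-0.0006  0.1251  0.0013]
```

View pics/w8.png

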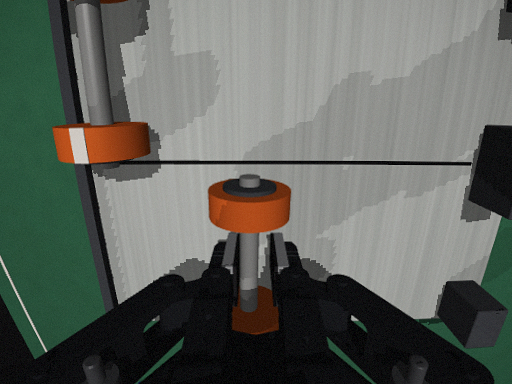

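```bash

python3 -m creep '{"hand":[17,17,17,17,17],"delta_pos":[[0,0.004,0],[0,0.004,0],[0,0.004,0],[0,0.004,0],[0,0.004,0]],"turn":[0,0,0,0,0]}' | grep -v orient
python3 -m creep '{"hand":[17,17,17,17,17],"delta_pos":[[0,0.004,0],[0,0.004,0],[0,0.004,0],[0,0.004,0],[0,0.004,0]],"turn":[0,0,0,0,0]}'| grep -v orient
python3 -m creep '{"hand":[17,17,17,17,17],"delta_pos":[[0,0.004,0],[0,0.004,0],[0,0.004,0],[0,0.004,0],[0,0.004,0]],"turn":[0,0,0,0,0]}'| grep -v orient
python3 -m creep '{"hand":[17,17,17,17,17],"delta_pos":[[0,0.004,0],[0,0.004,0],[0,0.004,0],[0,0.004,0],[0,0.004,0]],"turn":[0,0,0,0,0]}'| grep -v orient
python3 -m creep '{"hand":[17,17,17,17,17],"delta_pos":[[0,0.004,0],[0,0.004,0],[0,0.004,0],[0,0.004,0],[0,0.003,0]],"turn":[0,0,0,0,0]}'| grep -v orient
python3 - <<'E'
from h import *
plan((.075,-.1),.004)
c=env.read_camera('wrist'); save(c,'w9.png'); P=cloud(c); pl=toplate(P); I=c['pixels']
hsv=cv2.cvtColor(I,cv2.COLOR_RGB2HSV)
m=(hsv[...,0]<18)&(hsv[...,1]>110)&(P[...,2]>.015)&(abs(pl[...,1]+.066)<.01)&(pl[...,0]>0); print(np.percentile(pl[m],[2,50,98],axis=0).round(4).tolist())
d=(c['depth']>0)&(hsv[...,2]<100)&(P[...,2]>.032)&(P[...,2]<.05)&(pl[...,0]>.08)&(pl[...,1]>-.075)&(pl[...,1]<-.02)
print(np.percentile(pl[d],[2,50,98],axis=0).round(4).tolist())
E
```

```text
clock: 9.88
tcp_pos: [0.5363, -0.1175, 0.0049]
wrist_force: [0.9, -0.3, -0.2]
finger_gap: 0.0166
clock: 10.3
tcp_pos: [0.5518, -0.1194, 0.0049]
wrist_force: [1.2, -0.1, 0.2]
finger_gap: 0.0171
clock: 10.72
tcp_pos: [0.5675, -0.1214, 0.0048]
wrist_force: [0.2, -0.0, 0.4]
finger_gap: 0.0172
clock: 11.13
tcp_pos: [0.5834, -0.1234, 0.0049]
wrist_force: [0.1, 0.2, 0.1]
finger_gap: 0.0167
clock: 11.55
tcp_pos: [0.5985, -0.1254, 0.0049]
wrist_force: [-1.7, 0.9, -0.2]
finger_gap: 0.0167
t 11.55 plate xy [ 0.0486 -0.0995] z 0.0049 tooly -7.26 F [-1.74  0.86 -0.17] gap 0.0167
target [ 0.6247 -0.1292] delta tool mm [-0.5 26.4  0.9] units [-0.0006  0.0331  0.0011]
[[0.0272, -0.0737], [0.0442, -0.0646], [0.0627, -0.0602]]
[[0.0951, -0.0713], [0.1033, -0.0487], [0.1146, -0.0293]]
```

View pics/w9.png

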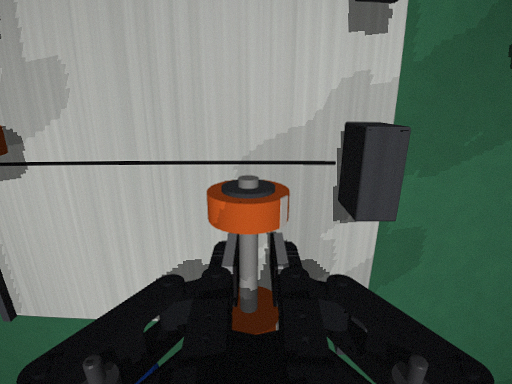

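```bash

python3 -m creep '{"hand":[17,17,17,17,17],"delta_pos":[[0,0.004,0],[0,0.004,0],[0,0.004,0],[0,0.004,0],[0,0.004,0]],"turn":[0,0,0,0,0]}' | grep -v orient
python3 -m creep '{"hand":[17,17,17,17,17],"delta_pos":[[0,0.002,0],[0,0.002,0],[0,0.002,0],[0,0.002,0],[0,0.002,0]],"turn":[0,0,0,0,0]}'| grep -v orient
python3 -m creep '{"hand":[17,17,17,17,17],"delta_pos":[[0,0.001,0],[0,0.001,0],[0,0.001,0],[0,0.001,0],[0,0.0,0]],"turn":[0,0,0,0,0]}'| grep -v orient
python3 - <<'E'
from h import *
plan((.08,-.1),.004)
c=env.read_camera('wrist'); save(c,'w10.png'); P=cloud(c); pl=toplate(P); I=c['pixels']
hsv=cv2.cvtColor(I,cv2.COLOR_RGB2HSV)
m=(hsv[...,0]<18)&(hsv[...,1]>110)&(P[...,2]>.015)&(abs(pl[...,1]+.066)<.01)&(pl[...,0]>0); print(np.percentile(pl[m],[2,50,98],axis=0).round(4).tolist())
d=(c['depth']>0)&(hsv[...,2]<100)&(P[...,2]>.032)&(P[...,2]<.05)&(pl[...,0]>.08)&(pl[...,1]>-.075)&(pl[...,1]<-.02)
print(np.percentile(pl[d],[2,50,98],axis=0).round(4).tolist())
E
```

```text
clock: 12.02
tcp_pos: [0.6145, -0.1274, 0.0049]
wrist_force: [-1.8, -0.7, 1.1]
finger_gap: 0.0169
clock: 12.43
tcp_pos: [0.6223, -0.1284, 0.0049]
wrist_force: [-0.6, -0.1, 1.6]
finger_gap: 0.0168
clock: 12.85
tcp_pos: [0.6256, -0.1289, 0.0049]
wrist_force: [-0.9, -0.1, 0.3]
finger_gap: 0.0172
t 12.85 plate xy [ 0.0759 -0.0995] z 0.0049 tooly -7.27 F [-0.87 -0.13  0.34] gap 0.0172
target [ 0.6296 -0.1299] delta tool mm [-0.5  4.1  0.9] units [-0.0006  0.0051  0.0011]
[[0.0547, -0.0739], [0.0729, -0.0648], [0.0908, -0.0603]]
[[0.0844, -0.0713], [0.1042, -0.0491], [0.1147, -0.0293]]
```

View pics/w10.png

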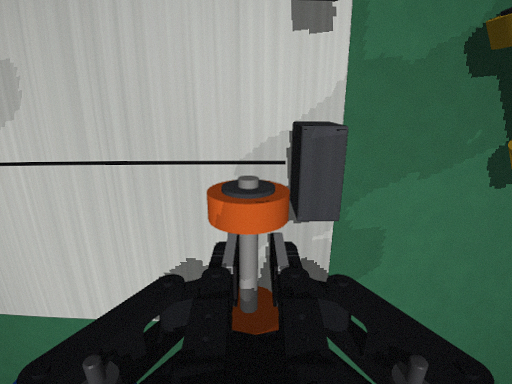

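```bash

python3 -m creep '{"hand":[17,17,17,17,17],"delta_pos":[[0,0.001,0],[0,0.001,0],[0,0.001,0],[0,0.001,0],[0,0,0]],"turn":[0,0,0,0,0]}'| grep -v orient
python3 -m creep '{"hand":[20,24,28,32,36],"delta_pos":[[0,0,0],[0,0,0],[0,0,0],[0,0,0],[0,0,0]],"turn":[0,0,0,0,0]}'| grep -v orient
python3 - <<'E'
from h import *
plan((.08,-.1),.004)
c=env.read_camera('wrist'); save(c,'w11.png'); P=cloud(c); pl=toplate(P); I=c['pixels']
hsv=cv2.cvtColor(I,cv2.COLOR_RGB2HSV)
m=(hsv[...,0]<18)&(hsv[...,1]>110)&(P[...,2]>.015)&(abs(pl[...,1]+.066)<.01)&(pl[...,0]>0); print(np.percentile(pl[m],[2,50,98],axis=0).round(4).tolist())
E
```

```text
clock: 13.32
tcp_pos: [0.6285, -0.1292, 0.0049]
wrist_force: [-2.7, -0.4, 1.7]
finger_gap: 0.0169
clock: 13.73
tcp_pos: [0.6283, -0.1291, 0.0047]
wrist_force: [-1.4, -0.0, -0.8]
finger_gap: 0.0362
t 13.73 plate xy [ 0.0785 -0.0995] z 0.0047 tooly -7.26 F [-1.4  -0.04 -0.82] gap 0.0362
target [ 0.6296 -0.1299] delta tool mm [-0.5  1.5  0.7] units [-0.0007  0.0018  0.0008]
[[0.0482, -0.0739], [0.0673, -0.065], [0.0843, -0.0604]]
```

View pics/w11.png

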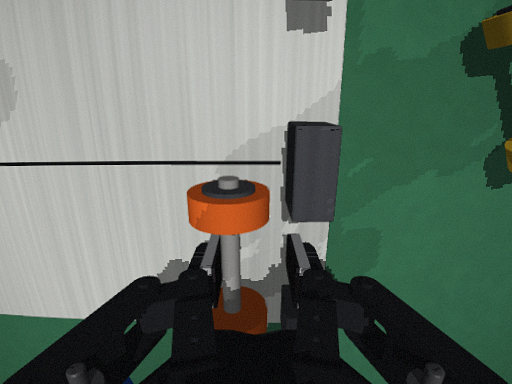

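The roller followed the finger back about 6 mm when let loose, and resisted, ran ahead and resisted again on the way. So the right-lane roller is the heavy one. I'll move off the stop, grip it and lift.

```bash

python3 -m creep '{"hand":[36,36,30,24,20],"delta_pos":[[0,-0.006,0],[0,-0.006,0],[0,-0.006,0],[0,0,0],[0,0,0]],"turn":[0,0,0,0,0]}' 30| grep -v orient
python3 -m creep '{"hand":[16,12,8,6,6],"delta_pos":[[0,0,0],[0,0,0],[0,0,0],[0,0,0],[0,0,0]],"turn":[0,0,0,0,0]}' 30| grep -v orient
python3 - <<'E'
from h import *
plan((.08,-.1),.004)
c=env.read_camera('wrist'); save(c,'w12.png'); 
E
```

```text
clock: 14.2
tcp_pos: [0.6138, -0.1273, 0.0052]
wrist_force: [-0.4, 0.5, 1.6]
finger_gap: 0.0202
clock: 14.62
tcp_pos: [0.6146, -0.1275, 0.0052]
wrist_force: [-1.6, 0.1, 2.9]
finger_gap: 0.009
t 14.62 plate xy [ 0.0648 -0.0996] z 0.0052 tooly -7.26 F [-1.56  0.13  2.91] gap 0.009
target [ 0.6296 -0.1299] delta tool mm [-0.4 15.2  1.2] units [-0.0005  0.0191  0.0015]
```

View pics/w12.png

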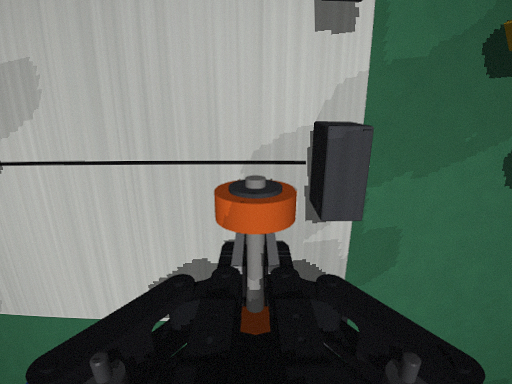

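```bash

python3 -m creep '{"hand":[6,6,6,6,6],"delta_pos":[[0,0,-0.01],[0,0,-0.02],[0,0,-0.025],[0,0,-0.025],[0,0,-0.02]],"turn":[0,0,0,0,0]}'| grep -v orient
python3 -m creep '{"hand":[6,6,6,6,6],"delta_pos":[[0,0,0],[0,0,0],[0,0,0],[0,0,0],[0,0,0]],"turn":[-1,-1,-0.25,0,0]}'
python3 - <<'E'
from h import *
plan((.4865,.298),.085,'w')
c=env.read_camera('wrist'); save(c,'w13.png'); 
E
```

```text
clock: 15.08
tcp_pos: [0.6145, -0.1274, 0.0858]
wrist_force: [0.1, 0.3, -4.8]
finger_gap: 0.0087
clock: 15.5
tcp_pos: [0.6139, -0.1273, 0.0842]
orientation: [-0.001, 0.683, 0.731, -0.0]
wrist_force: [-0.5, -0.4, -4.2]
finger_gap: 0.0084
t 15.5 plate xy [ 0.064  -0.0994] z 0.0842 tooly 3.87 F [-0.48 -0.38 -4.23] gap 0.0084
target [0.4865 0.298 ] delta tool mm [432.9 -98.4  -0.5] units [ 0.5411 -0.123  -0.0006]
```

View pics/w13.png

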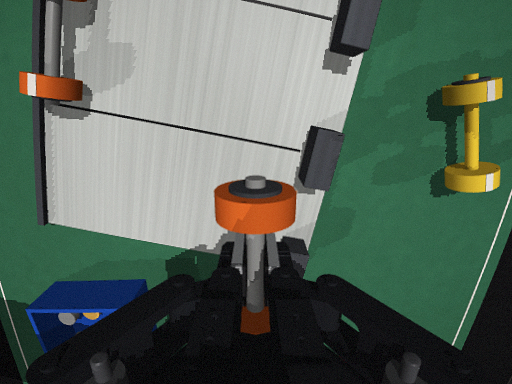

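```bash

python3 -m creep '{"hand":[6,6,6,6,6],"delta_pos":[[0.012,-0.003,0],[0.026,-0.006,0],[0.034,-0.0077,0],[0.034,-0.0077,0],[0.034,-0.0077,0]],"turn":[0,0,0,0,0]}' 40|grep -v orient
python3 -m creep '{"hand":[6,6,6,6,6],"delta_pos":[[0.034,-0.0077,0],[0.034,-0.0077,0],[0.034,-0.0077,0],[0.034,-0.0077,0],[0.034,-0.0077,0]],"turn":[0,0,0,0,0]}'|grep -v orient
python3 -m creep '{"hand":[6,6,6,6,6],"delta_pos":[[0.034,-0.0077,0],[0.034,-0.0077,0],[0.034,-0.0077,0],[0.034,-0.0077,0],[0.034,-0.0077,0]],"turn":[0,0,0,0,0]}'|grep -v orient
python3 -m creep '{"hand":[6,6,6,6,6],"delta_pos":[[0.028,-0.0065,0],[0.018,-0.004,0],[0.01,-0.002,0],[0,0,0],[0,0,0]],"turn":[0,0,0,0,0]}'|grep -v orient
python3 - <<'E'
from h import *
plan((.4865,.298),.085,'w')
c=env.read_camera('wrist'); save(c,'w14.png');P=cloud(c);np.savez('pics/w14.npz',P=P,I=c['pixels'])
hsv=cv2.cvtColor(c['pixels'],cv2.COLOR_RGB2HSV)
red=(c['depth']>0)&((hsv[...,0]<5)|(hsv[...,0]>174))&(hsv[...,1]>150)&(P[...,2]>.024)&(P[...,2]<.04)&(P[...,1]>.2)&(P[...,1]<.4)
q=P[red];print(np.percentile(q,[1,50,99],axis=0).round(3).tolist(),cv2.minAreaRect(q[:,:2].astype(np.float32)*1000))
E
```

```text
clock: 15.97
tcp_pos: [0.5798, -0.0159, 0.0846]
wrist_force: [1.4, 0.7, -5.4]
finger_gap: 0.0081
clock: 16.38
tcp_pos: [0.5395, 0.1179, 0.0848]
wrist_force: [0.7, -0.0, -4.9]
finger_gap: 0.0084
clock: 16.8
tcp_pos: [0.4992, 0.2513, 0.0849]
wrist_force: [0.5, 0.4, -4.2]
finger_gap: 0.0086
clock: 17.22
tcp_pos: [0.487, 0.2936, 0.0848]
wrist_force: [-0.1, -1.1, -5.4]
finger_gap: 0.008
t 17.22 plate xy [-0.1152  0.3019] z 0.0848 tooly 4.02 F [-0.12 -1.15 -5.37] gap 0.008
target [0.4865 0.298 ] delta tool mm [ 4.4 -0.2 -0.3] units [ 0.0056 -0.0003 -0.0003]
[[0.429, 0.232, 0.024], [0.484, 0.324, 0.03], [0.544, 0.366, 0.032]] ((543.4273681640625, 302.4361877441406), (223.99176025390625, 130.06878662109375), 4.546663761138916)
```

View pics/w14.png

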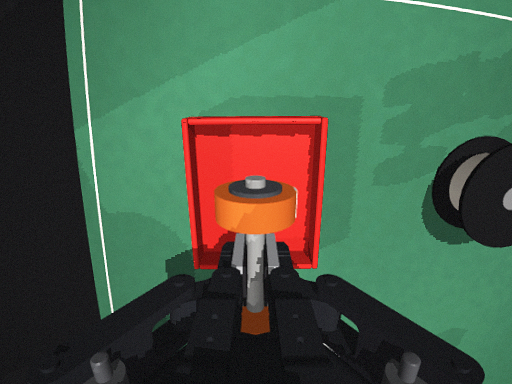

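```bash

python3 -m creep '{"hand":[6,6,6,6,6],"delta_pos":[[0.0055,0,0.025],[0,0,0.03],[0,0,0.025],[0,0,0.012],[0,0,0.006]],"turn":[0,0,0,0,0]}'|grep -v orient
python3 -m creep '{"hand":[6,6,6,6,6],"delta_pos":[[0,0,0.003],[0,0,0.0015],[0,0,0.001],[0,0,0.001],[0,0,0]],"turn":[0,0,0,0,0]}'|grep -v orient
python3 -m creep '{"hand":[6,6,6,6,6],"delta_pos":[[0,0,0.001],[0,0,0],[0,0,0],[0,0,0],[0,0,0]],"turn":[0,0,0,0,0]}'|grep -v orient
```

```text
clock: 17.68
tcp_pos: [0.4861, 0.2963, 0.0047]
wrist_force: [-0.2, -0.2, -4.3]
finger_gap: 0.0086
clock: 18.1
tcp_pos: [0.4877, 0.2983, 0.002]
wrist_force: [0.9, -0.1, -4.6]
finger_gap: 0.0082
clock: 18.52
tcp_pos: [0.4871, 0.298, 0.0005]
wrist_force: [0.2, -0.3, -5.5]
finger_gap: 0.0083
```

```bash

python3 -m creep '{"hand":[6,6,6,6,6],"delta_pos":[[0,0,0.001],[0,0,0.001],[0,0,0.0005],[0,0,0],[0,0,0]],"turn":[0,0,0,0,0]}'|grep -v orient
```

```text
clock: 18.93
tcp_pos: [0.487, 0.298, -0.0016]
wrist_force: [0.5, -1.0, -5.5]
finger_gap: 0.008
```

```bash

python3 -m creep '{"hand":[6,6,6,6,6],"delta_pos":[[0,0,0.001],[0,0,0.001],[0,0,0.0005],[0,0,0],[0,0,0]],"turn":[0,0,0,0,0]}'|grep -v orient
python3 - <<'E'
from h import *
c=env.read_camera('scene'); P=cloud(c)
cv2.imwrite('pics/sc2c.png',cv2.resize(c['pixels'][90:210,250:400,::-1],None,fx=5,fy=4.9,interpolation=cv2.INTER_CUBIC))
hsv=cv2.cvtColor(c['pixels'],cv2.COLOR_RGB2HSV)
m=(hsv[...,0]>6)&(hsv[...,0]<18)&(hsv[...,1]>110)&(P[...,2]>.0)&(P[...,1]>.2)&(P[...,1]<.4)
print(np.percentile(P[m],[2,50,98,100],axis=0).round(3))
E
```

```text
clock: 19.35
tcp_pos: [0.4874, 0.2981, -0.0019]
wrist_force: [-4.3, -1.9, 8.7]
finger_gap: 0.0084
[[-0.832  0.228  0.002]
 [ 0.493  0.26   0.03 ]
 [ 0.536  0.391  0.066]
 [ 0.541  0.4    0.084]]
```

View pics/sc2c.png

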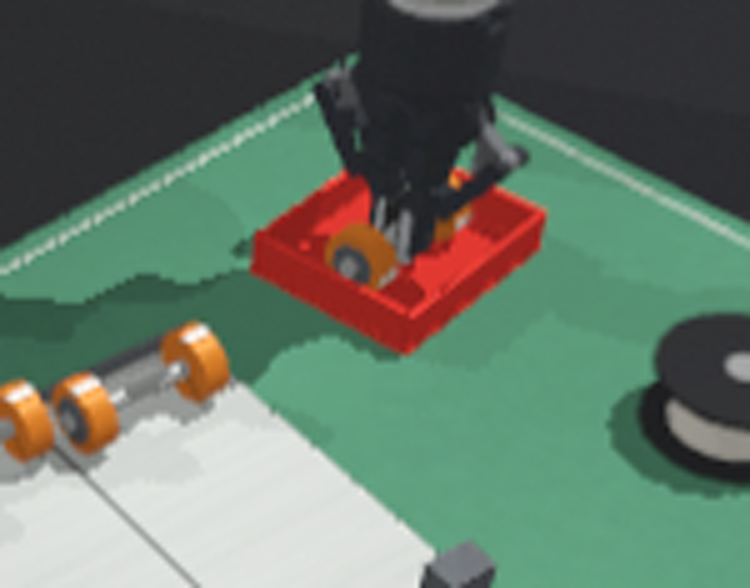

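```bash

python3 -m creep '{"hand":[10,12,16,24,34],"delta_pos":[[0,0,-0.001],[0,0,0],[0,0,0],[0,0,0],[0,0,0]],"turn":[0,0,0,0,0]}' 20|grep -v orient
python3 -m creep '{"hand":[44,44,44,44,44],"delta_pos":[[0,0,0],[0,0,-0.02],[0,0,-0.03],[0,0,-0.03],[0,0,-0.03]],"turn":[0,0,0,0,0]}'|grep -v orient
python3 - <<'E'
from h import *
plan((-.0990,0),.095)
c=env.read_camera('wrist'); save(c,'w15.png')
E
```

```text
clock: 19.82
tcp_pos: [0.487, 0.298, -0.003]
wrist_force: [-1.4, 0.2, -1.3]
finger_gap: 0.0333
clock: 20.23
tcp_pos: [0.4874, 0.298, 0.0861]
wrist_force: [-0.2, -0.2, -0.7]
finger_gap: 0.0438
t 20.23 plate xy [-0.1155  0.3063] z 0.0861 tooly 3.98 F [-0.2  -0.25 -0.66] gap 0.0438
target [ 0.4648 -0.0079] delta tool mm [-303.6  -43.7   -8.9] units [-0.3795 -0.0547 -0.0111]
```

View pics/w15.png

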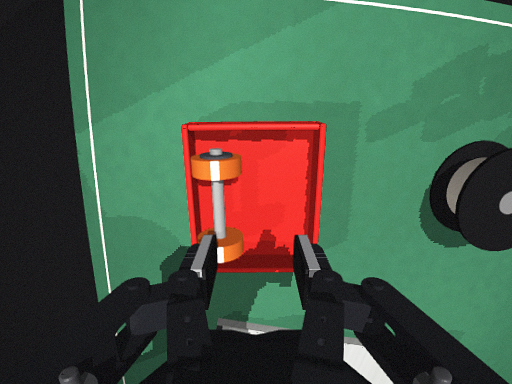

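```bash

python3 -m creep '{"hand":[34,30,28,28,28],"delta_pos":[[0,0,0],[0,0,0],[0,0,0],[0,0,0],[0,0,0]],"turn":[1,1,0.26,0,0]}' |grep -v orient
python3 - <<'E'
from h import *
plan((-.086,.1),.05)
E
```

```text
clock: 20.7
tcp_pos: [0.4872, 0.298, 0.085]
wrist_force: [-0.1, 0.4, -0.6]
finger_gap: 0.0279
t 20.7 plate xy [-0.1157  0.3063] z 0.085 tooly -7.21 F [-0.11  0.38 -0.57] gap 0.0279
target [0.4904 0.0896] delta tool mm [-206.3   29.3   35.1] units [-0.2579  0.0367  0.0438]
```

```bash

python3 -m creep '{"hand":[28,28,28,28,28],"delta_pos":[[-0.02,0.003,0],[-0.037,0.0053,0],[-0.037,0.0053,0],[-0.037,0.0053,0.005],[-0.037,0.0053,0.005]],"turn":[0,0,0,0,0]}' |grep -v orient
python3 -m creep '{"hand":[28,28,28,28,28],"delta_pos":[[-0.037,0.0053,0.01],[-0.033,0.0043,0.01],[-0.02,0.003,0.014],[0,0,0],[0,0,0]],"turn":[0,0,0,0,0]}' |grep -v orient
python3 - <<'E'
from h import *
plan((-.086,.1),.005)
c=env.read_camera('wrist'); save(c,'w16.png'); P=cloud(c); pl=toplate(P)
hsv=cv2.cvtColor(c['pixels'],cv2.COLOR_RGB2HSV)
m=(c['depth']>0)&(hsv[...,0]<18)&(hsv[...,1]>110)&(P[...,2]>.015)&(P[...,2]<.06)&(abs(pl[...,1])<.2)
nl,lab,st,ce=cv2.connectedComponentsWithStats(m.astype(np.uint8))
for i in range(1,nl):
    if st[i,4]>80:
        q=pl[lab==i]; print(st[i,4],ce[i].round(),np.percentile(q,[3,50,97],axis=0).round(4).tolist(),P[lab==i][:,2].max())
E
```

```text
clock: 21.12
tcp_pos: [0.4893, 0.1612, 0.0772]
wrist_force: [-0.4, 0.0, 0.6]
finger_gap: 0.0279
clock: 21.53
tcp_pos: [0.4895, 0.0888, 0.0495]
wrist_force: [0.2, 0.3, -0.2]
finger_gap: 0.0284
t 21.53 plate xy [-0.0868  0.0991] z 0.0495 tooly -7.37 F [ 0.18  0.32 -0.23] gap 0.0284
target [0.4904 0.0896] delta tool mm [ 0.9  0.9 44.5] units [0.0011 0.0011 0.0556]
1431 [257. 179.] [[-0.1031, 0.1275], [-0.0866, 0.136], [-0.0676, 0.141]] 0.054379017741797264
2562 [251. 286.] [[-0.1085, 0.0292], [-0.0901, 0.0649], [-0.0711, 0.0717]] 0.05414194763003094
```

View pics/w16.png

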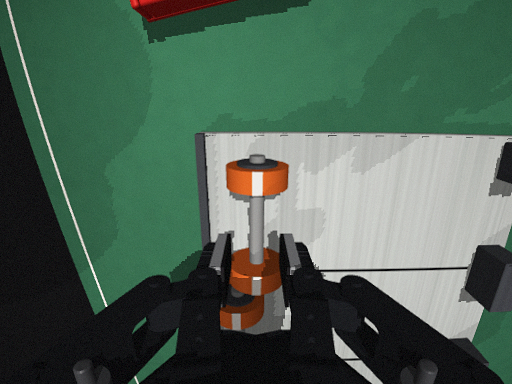

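```bash

python3 -m creep '{"hand":[28,28,28,28,26],"delta_pos":[[0.001,0.0018,0.005],[0,0,0.015],[0,0,0.015],[0,0,0.012],[0,0,0.0055]],"turn":[0,0,0,0,0]}' |grep -v orient
python3 -m creep '{"hand":[24,22,20,18,17],"delta_pos":[[0,0,0.003],[0,0,0],[0,0,0],[0,0.002,0],[0,0.003,0]],"turn":[0,0,0,0,0]}' |grep -v orient
python3 -m creep '{"hand":[17,17,17,17,17],"delta_pos":[[0,0.004,0],[0,0.004,0],[0,0.004,0],[0,0.004,0],[0,0.004,0]],"turn":[0,0,0,0,0]}' |grep -v orient
python3 - <<'E'
from h import *
plan((.07,.1),.005)
c=env.read_camera('wrist'); save(c,'w17.png')
E
```

```text
clock: 22.0
tcp_pos: [0.491, 0.0911, 0.007]
wrist_force: [0.5, 0.3, -0.0]
finger_gap: 0.0259
clock: 22.42
tcp_pos: [0.4958, 0.0897, 0.0062]
wrist_force: [-0.0, -0.4, -0.5]
finger_gap: 0.0171
clock: 22.83
tcp_pos: [0.5118, 0.0875, 0.0057]
wrist_force: [-0.0, -0.2, -0.5]
finger_gap: 0.0167
t 22.83 plate xy [-0.0645  0.1006] z 0.0057 tooly -7.32 F [-0.04 -0.19 -0.51] gap 0.0167
target [0.6451 0.0698] delta tool mm [ -0.6 134.5   0.7] units [-0.0007  0.1681  0.0009]
```

View pics/w17.png

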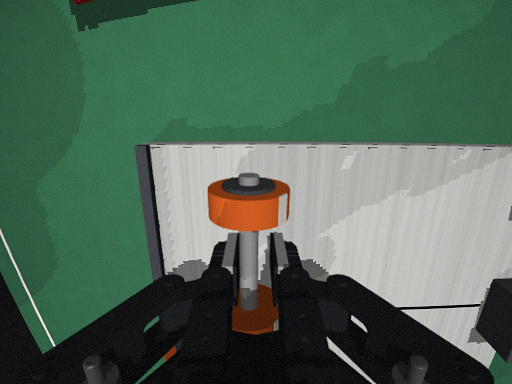

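```bash

python3 -m creep '{"hand":[17,17,17,17,17],"delta_pos":[[0,0.004,0],[0,0.004,0],[0,0.004,0],[0,0.004,0],[0,0.004,0]],"turn":[0,0,0,0,0]}' |grep -E 'pos|wrist'
python3 -m creep '{"hand":[17,17,17,17,17],"delta_pos":[[0,0.004,0],[0,0.004,0],[0,0.004,0],[0,0.004,0],[0,0.004,0]],"turn":[0,0,0,0,0]}' |grep -E 'pos|wrist'
python3 -m creep '{"hand":[17,17,17,17,17],"delta_pos":[[0,0.004,0],[0,0.004,0],[0,0.004,0],[0,0.004,0],[0,0.004,0]],"turn":[0,0,0,0,0]}' |grep -E 'pos|wrist'
python3 -m creep '{"hand":[17,17,17,17,17],"delta_pos":[[0,0.004,0],[0,0.004,0],[0,0.004,0],[0,0.004,0],[0,0.004,0]],"turn":[0,0,0,0,0]}' |grep -E 'pos|wrist'
python3 -m creep '{"hand":[17,17,17,17,17],"delta_pos":[[0,0.004,0],[0,0.004,0],[0,0.004,0],[0,0.004,0],[0,0.004,0]],"turn":[0,0,0,0,0]}' |grep -E 'pos|wrist'
python3 -m creep '{"hand":[17,17,17,17,17],"delta_pos":[[0,0.004,0],[0,0.004,0],[0,0.004,0],[0,0.004,0],[0,0.004,0]],"turn":[0,0,0,0,0]}' |grep -E 'pos|wrist'
python3 -m creep '{"hand":[17,17,17,17,17],"delta_pos":[[0,0.004,0],[0,0.004,0],[0,0.004,0],[0,0.004,0],[0,0.004,0]],"turn":[0,0,0,0,0]}' |grep -E 'pos|wrist'
cat >> h.py <<'E'
def rep(lane,name):
    plan((.079,lane),.005)
    c=env.read_camera('wrist'); save(c,name); P=cloud(c); pl=toplate(P); hsv=cv2.cvtColor(c['pixels'],cv2.COLOR_RGB2HSV)
    for s in (-.035,.035):
        m=(hsv[...,0]<18)&(hsv[...,1]>110)&(P[...,2]>.015)&(P[...,2]<.06)&(abs(pl[...,1]-lane-s)<.012)
        if m.sum()>50: a=np.percentile(pl[m][:,0],[2,98]); print('tyre',s,m.sum(),a.round(4),a.mean().round(4))
    d=(c['depth']>0)&(hsv[...,2]<100)&(hsv[...,1]<90)&(P[...,2]>.032)&(P[...,2]<.05)&(pl[...,0]>.085)&(abs(abs(pl[...,1]-lane)-.045)<.014)
    if d.sum()>50: print('block',d.sum(),np.percentile(pl[d][:,0],[2,98]).round(4))
E
python3 -c "
from h import *
rep(.1,'w18.png')"
```

```text
tcp_pos: [0.5276, 0.0855, 0.0057]
wrist_force: [0.0, -1.1, -0.2]
tcp_pos: [0.5434, 0.0835, 0.0057]
wrist_force: [-0.6, -0.0, 0.2]
tcp_pos: [0.5593, 0.0814, 0.0057]
wrist_force: [0.4, 0.1, 0.5]
tcp_pos: [0.5752, 0.0794, 0.0057]
wrist_force: [0.4, 0.8, 0.7]
tcp_pos: [0.591, 0.0774, 0.0057]
wrist_force: [-0.1, -0.2, 0.6]
tcp_pos: [0.6069, 0.0753, 0.0056]
wrist_force: [-0.8, -0.0, -0.7]
tcp_pos: [0.6228, 0.0733, 0.0057]
wrist_force: [0.2, 0.1, -0.0]
t 25.8 plate xy [0.0474 0.1006] z 0.0057 tooly -7.32 F [ 0.18  0.14 -0.  ] gap 0.0169
target [0.6541 0.0687] delta tool mm [-0.6 31.6  0.7] units [-0.0008  0.0395  0.0008]
tyre -0.035 1383 [0.0359 0.0597] 0.0478
tyre 0.035 2634 [0.0263 0.0627] 0.0445
block 2825 [0.0953 0.1146]
```

View pics/w18.png

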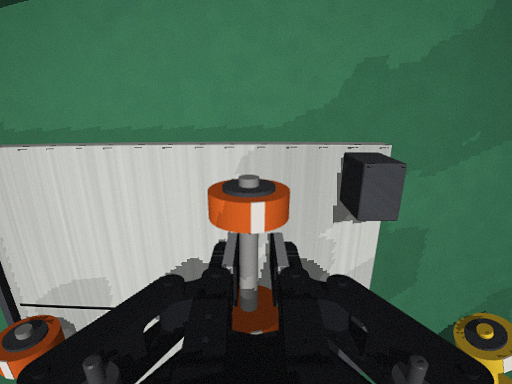

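```bash

python3 -m creep '{"hand":[17,17,17,17,17],"delta_pos":[[0,0.004,0],[0,0.004,0],[0,0.004,0],[0,0.004,0],[0,0.004,0]],"turn":[0,0,0,0,0]}' |grep -E 'pos|wrist'
python3 -m creep '{"hand":[17,17,17,17,17],"delta_pos":[[0,0.003,0],[0,0.002,0],[0,0.002,0],[0,0.0015,0],[0,0.0015,0]],"turn":[0,0,0,0,0]}' |grep -E 'pos|wrist'
python3 -m creep '{"hand":[17,17,17,17,17],"delta_pos":[[0,0.001,0],[0,0.001,0],[0,0.001,0],[0,0.001,0],[0,0.001,0]],"turn":[0,0,0,0,0]}' |grep -E 'pos|wrist'
python3 -c "
from h import *
rep(.1,'w19.png')"
```

```text
tcp_pos: [0.6387, 0.0712, 0.0057]
wrist_force: [-0.5, 0.8, -0.5]
tcp_pos: [0.6463, 0.0703, 0.0056]
wrist_force: [-0.8, -0.1, 0.9]
tcp_pos: [0.6503, 0.0698, 0.0057]
wrist_force: [0.1, 1.0, 0.2]
t 27.1 plate xy [0.0751 0.1006] z 0.0057 tooly -7.31 F [0.05 0.95 0.21] gap 0.0172
target [0.6541 0.0687] delta tool mm [-0.6  3.9  0.7] units [-0.0008  0.0048  0.0009]
tyre -0.035 1409 [0.0636 0.0874] 0.0755
tyre 0.035 3034 [0.0542 0.0902] 0.0722
block 2571 [0.0954 0.1149]
```

View pics/w19.png

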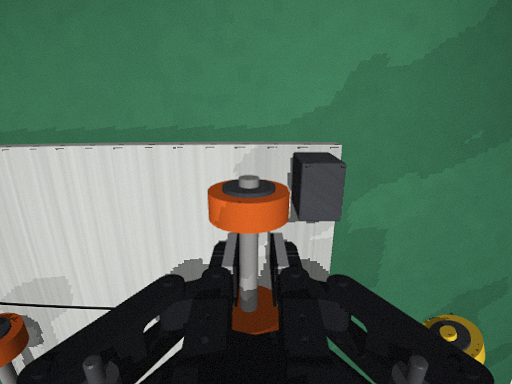

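```bash

python3 -m creep '{"hand":[17,17,17,17,17],"delta_pos":[[0,0.001,0],[0,0.001,0],[0,0.001,0],[0,0.001,0],[0,0,0]],"turn":[0,0,0,0,0]}' |grep -E 'pos|wrist'
python3 -c "
from h import *
rep(.1,'w20.png')"
```

```text
tcp_pos: [0.6536, 0.0693, 0.0057]
wrist_force: [-0.2, 0.1, 0.1]
t 27.57 plate xy [0.0785 0.1006] z 0.0057 tooly -7.32 F [-0.17  0.11  0.14] gap 0.0169
target [0.6541 0.0687] delta tool mm [-0.6  0.5  0.7] units [-0.0008  0.0006  0.0008]
tyre -0.035 1406 [0.067  0.0908] 0.0789
tyre 0.035 3059 [0.0576 0.0941] 0.0759
block 2568 [0.0953 0.1148]
```

```bash

python3 -m creep '{"hand":[20,24,28,28,28],"delta_pos":[[0,-0.0015,0],[0,-0.002,0],[0,0,0],[0,0,-0.008],[0,0,-0.02]],"turn":[0,0,0,0,0]}' |grep -E 'pos|wrist'
python3 -m creep '{"hand":[28,28,28,28,28],"delta_pos":[[0,0,-0.03],[0,0,-0.01],[0,0,0],[0,0,0],[0,0,0]],"turn":[0,0,0,0,0]}' |grep -E 'pos|wrist'
python3 -c "
from h import *
rep(.1,'w21.png')
plan((-.1,0),.055)"
```

```text
tcp_pos: [0.6486, 0.0698, 0.0262]
wrist_force: [-0.4, -1.2, -0.0]
tcp_pos: [0.65, 0.0697, 0.0591]
wrist_force: [0.9, 0.0, -0.5]
t 28.45 plate xy [0.0748 0.1005] z 0.0591 tooly -7.31 F [ 0.86  0.05 -0.53] gap 0.0281
target [0.6541 0.0687] delta tool mm [-0.5  4.3 54.1] units [-0.0007  0.0053  0.0676]
tyre -0.035 1704 [0.0582 0.0918] 0.075
tyre 0.035 1548 [0.0573 0.0944] 0.0758
block 1298 [0.0952 0.1147]
t 28.5 plate xy [0.0745 0.1005] z 0.0587 tooly -7.31 F [0.04 0.34 0.19] gap 0.028
target [ 0.4638 -0.0078] delta tool mm [-100.6 -174.5    4.1] units [-0.1257 -0.2181  0.0051]
```

View pics/w21.png

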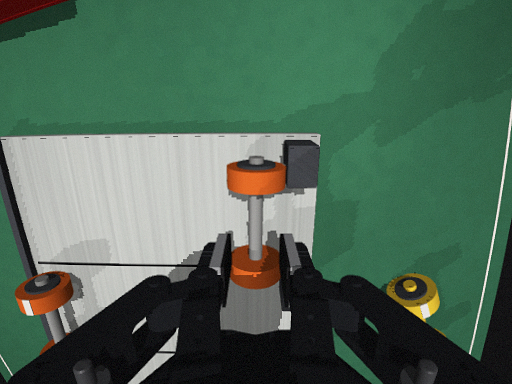

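The left roller stays against the stop: tyre edge at col 285, touching the block. Now the middle lane.

```bash

python3 -m creep '{"hand":[28,28,28,28,28],"delta_pos":[[-0.01,-0.018,0],[-0.02,-0.035,0],[-0.022,-0.038,0],[-0.022,-0.038,0],[-0.022,-0.038,0]],"turn":[0,0,0,0,0]}' |grep -E 'pos|wrist'
python3 -m creep '{"hand":[28,28,28,28,28],"delta_pos":[[-0.02,-0.035,0],[-0.0097,-0.0161,0],[0,0,0.008],[0,0,0],[0,0,0]],"turn":[0,0,0,0,0]}' |grep -E 'pos|wrist'
python3 -c "
from h import *
rep(.0,'w22.png')
plan((-.1,0),.005)"
```

```text
tcp_pos: [0.5058, 0.0103, 0.0586]
wrist_force: [-0.2, -0.7, 0.8]
tcp_pos: [0.4653, -0.0077, 0.0531]
wrist_force: [0.6, 0.8, 0.1]
t 29.33 plate xy [-0.0985  0.0003] z 0.0531 tooly -7.32 F [0.59 0.82 0.06] gap 0.0283
target [ 0.6414 -0.0305] delta tool mm [ -0.2 177.5  48. ] units [-0.0003  0.2219  0.0601]
tyre -0.035 1613 [-0.115  -0.0823] -0.0986
tyre 0.035 1383 [-0.1187 -0.0817] -0.1002
block 496 [0.0943 0.1009]
t 29.38 plate xy [-0.098   0.0004] z 0.0533 tooly -7.29 F [-0.04 -0.58  1.18] gap 0.0282
target [ 0.4638 -0.0078] delta tool mm [-0.4 -2.  48.3] units [-0.0005 -0.0025  0.0604]
```

View pics/w22.png

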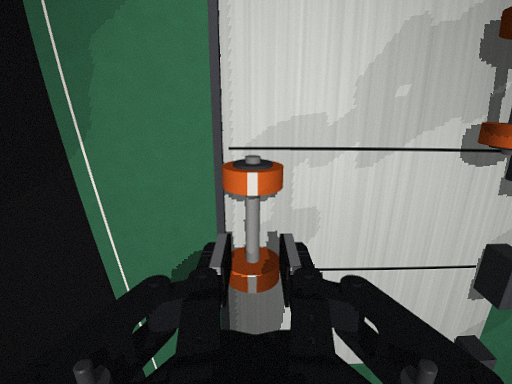

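```bash

python3 -m creep '{"hand":[26,24,24,24,24],"delta_pos":[[0,-0.0025,0.005],[0,0,0.015],[0,0,0.015],[0,0,0.012],[0,0,0.009]],"turn":[0,0,0,0,0]}' |grep -v orient
python3 -m creep '{"hand":[23,22,20,18,17],"delta_pos":[[0,0,0.004],[0,0,0],[0,0,0],[0,0.002,0],[0,0.003,0]],"turn":[0,0,0,0,0]}' |grep -v orient
python3 -m creep '{"hand":[17,17,17,17,17],"delta_pos":[[0,0.004,0],[0,0.004,0],[0,0.004,0],[0,0.004,0],[0,0.004,0]],"turn":[0,0,0,0,0]}' |grep -v orient
python3 -c "
from h import *
rep(.0,'w23.png')"
```

```text
clock: 29.8
tcp_pos: [0.4627, -0.0072, 0.0076]
wrist_force: [-0.3, 0.0, 0.4]
finger_gap: 0.0237
clock: 30.22
tcp_pos: [0.4672, -0.0081, 0.0062]
wrist_force: [-2.7, 0.8, 1.9]
finger_gap: 0.0168
clock: 30.63
tcp_pos: [0.4831, -0.0102, 0.0058]
wrist_force: [-0.1, -0.7, 0.3]
finger_gap: 0.0171
t 30.63 plate xy [-0.0806  0.0001] z 0.0058 tooly -7.31 F [-0.08 -0.72  0.28] gap 0.0171
target [ 0.6414 -0.0305] delta tool mm [ -0.  159.6   0.8] units [-1.000e-04  1.994e-01  1.000e-03]
tyre -0.035 1409 [-0.0919 -0.069 ] -0.0804
tyre 0.035 2754 [-0.1015 -0.0653] -0.0834
```

View pics/w23.png

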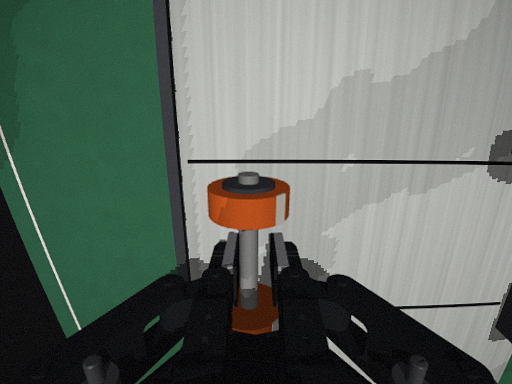

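```bash

python3 -m creep '{"hand":[17,17,17,17,17],"delta_pos":[[0,0.004,0],[0,0.004,0],[0,0.004,0],[0,0.004,0],[0,0.004,0]],"turn":[0,0,0,0,0]}' |grep -E 'pos|wrist'
python3 -m creep '{"hand":[17,17,17,17,17],"delta_pos":[[0,0.004,0],[0,0.004,0],[0,0.004,0],[0,0.004,0],[0,0.004,0]],"turn":[0,0,0,0,0]}' |grep -E 'pos|wrist'
python3 -m creep '{"hand":[17,17,17,17,17],"delta_pos":[[0,0.004,0],[0,0.004,0],[0,0.004,0],[0,0.004,0],[0,0.004,0]],"turn":[0,0,0,0,0]}' |grep -E 'pos|wrist'
python3 -m creep '{"hand":[17,17,17,17,17],"delta_pos":[[0,0.004,0],[0,0.004,0],[0,0.004,0],[0,0.004,0],[0,0.004,0]],"turn":[0,0,0,0,0]}' |grep -E 'pos|wrist'
python3 -m creep '{"hand":[17,17,17,17,17],"delta_pos":[[0,0.004,0],[0,0.004,0],[0,0.004,0],[0,0.004,0],[0,0.004,0]],"turn":[0,0,0,0,0]}' |grep -E 'pos|wrist'
python3 -m creep '{"hand":[17,17,17,17,17],"delta_pos":[[0,0.004,0],[0,0.004,0],[0,0.004,0],[0,0.004,0],[0,0.004,0]],"turn":[0,0,0,0,0]}' |grep -E 'pos|wrist'
python3 -m creep '{"hand":[17,17,17,17,17],"delta_pos":[[0,0.004,0],[0,0.004,0],[0,0.004,0],[0,0.004,0],[0,0.004,0]],"turn":[0,0,0,0,0]}' |grep -E 'pos|wrist'
python3 -m creep '{"hand":[17,17,17,17,17],"delta_pos":[[0,0.004,0],[0,0.004,0],[0,0.004,0],[0,0.004,0],[0,0.004,0]],"turn":[0,0,0,0,0]}' |grep -E 'pos|wrist'
python3 -c "
from h import *
rep(.0,'w24.png')"
```

```text
tcp_pos: [0.4988, -0.0122, 0.0057]
wrist_force: [-0.1, -0.5, 0.2]
tcp_pos: [0.5147, -0.0142, 0.0057]
wrist_force: [0.3, -0.3, 0.5]
tcp_pos: [0.5305, -0.0163, 0.0057]
wrist_force: [-0.4, 0.3, 0.4]
tcp_pos: [0.5464, -0.0183, 0.0057]
wrist_force: [-0.3, 0.8, -0.7]
tcp_pos: [0.5623, -0.0203, 0.0057]
wrist_force: [-1.0, 0.2, 0.5]
tcp_pos: [0.5781, -0.0224, 0.0057]
wrist_force: [-0.1, 0.2, 0.1]
tcp_pos: [0.594, -0.0244, 0.0057]
wrist_force: [0.1, -0.3, -0.4]
tcp_pos: [0.6099, -0.0264, 0.0057]
wrist_force: [-1.1, 1.1, -0.6]
t 34.02 plate xy [0.0473 0.0001] z 0.0057 tooly -7.31 F [-1.12  1.1  -0.59] gap 0.017
target [ 0.6414 -0.0305] delta tool mm [-0.1 31.7  0.7] units [-0.0001  0.0397  0.0008]
tyre -0.035 1406 [0.0359 0.059 ] 0.0475
tyre 0.035 2801 [0.0263 0.062 ] 0.0441
block 3036 [0.0952 0.1145]
```

View pics/w24.png

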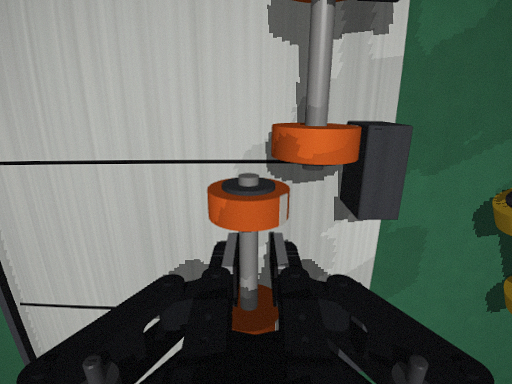

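```bash

python3 -m creep '{"hand":[17,17,17,17,17],"delta_pos":[[0,0.004,0],[0,0.004,0],[0,0.004,0],[0,0.004,0],[0,0.004,0]],"turn":[0,0,0,0,0]}' |grep -E 'pos|wrist'
python3 -m creep '{"hand":[17,17,17,17,17],"delta_pos":[[0,0.003,0],[0,0.002,0],[0,0.002,0],[0,0.0015,0],[0,0.0015,0]],"turn":[0,0,0,0,0]}' |grep -E 'pos|wrist'
python3 -m creep '{"hand":[17,17,17,17,17],"delta_pos":[[0,0.001,0],[0,0.001,0],[0,0.001,0],[0,0.001,0],[0,0.001,0]],"turn":[0,0,0,0,0]}' |grep -E 'pos|wrist'
python3 -m creep '{"hand":[17,17,17,17,17],"delta_pos":[[0,0.001,0],[0,0.001,0],[0,0.001,0],[0,0.001,0],[0,0,0]],"turn":[0,0,0,0,0]}' |grep -E 'pos|wrist'
python3 -c "
from h import *
rep(.0,'w25.png')"
```

```text
tcp_pos: [0.6258, -0.0285, 0.0057]
wrist_force: [-0.3, 0.3, 0.3]
tcp_pos: [0.6334, -0.0295, 0.0056]
wrist_force: [-0.7, -0.2, -0.1]
tcp_pos: [0.6374, -0.03, 0.0057]
wrist_force: [0.4, 0.8, -0.0]
tcp_pos: [0.6408, -0.0304, 0.0057]
wrist_force: [-0.1, -0.2, -0.8]
t 35.73 plate xy [0.0784 0.    ] z 0.0057 tooly -7.31 F [-0.06 -0.18 -0.83] gap 0.017
target [ 0.6414 -0.0305] delta tool mm [-0.   0.6  0.7] units [-0.      0.0008  0.0009]
tyre -0.035 1443 [0.0669 0.0906] 0.0788
tyre 0.035 3064 [0.0576 0.0942] 0.0759
block 2881 [0.0952 0.1153]
```

At the stop. Backing the fingers off, opening and lifting clear.

```bash

python3 -m creep '{"hand":[20,24,28,28,28],"delta_pos":[[0,-0.0015,0],[0,-0.002,0],[0,0,0],[0,0,-0.008],[0,0,-0.02]],"turn":[0,0,0,0,0]}' |grep -E 'pos|wrist'
python3 -m creep '{"hand":[28,28,28,28,28],"delta_pos":[[0,0,-0.04],[0,0,-0.04],[0,0,-0.04],[0,0,-0.02],[0,0,0]],"turn":[0,0,0,0,0]}' |grep -E 'pos|wrist'
python3 -m creep '{"hand":[28,28,28,28,28],"delta_pos":[[0,-0.03,-0.02],[0,-0.05,-0.02],[0,-0.05,0],[0,-0.03,0],[0,0,0]],"turn":[0,0,0,0,0]}' |grep -E 'pos|wrist'
python3 - <<'E'
from h import *
c=env.read_camera('wrist'); save(c,'w26.png'); P=cloud(c); pl=toplate(P)
hsv=cv2.cvtColor(c['pixels'],cv2.COLOR_RGB2HSV)
m=(c['depth']>0)&(hsv[...,0]<18)&(hsv[...,1]>110)&(P[...,2]>.02)&(P[...,2]<.06)&(abs(pl[...,1])<.2)
nl,lab,st,ce=cv2.connectedComponentsWithStats(m.astype(np.uint8))
for i in range(1,nl):
    if st[i,4]>80:
        q=pl[lab==i]; print(st[i,4],ce[i].round(),np.percentile(q,[3,50,97],axis=0).round(4).tolist())
d=(c['depth']>0)&(hsv[...,2]<100)&(hsv[...,1]<90)&(P[...,2]>.034)&(P[...,2]<.05)&(pl[...,0]>.085)&(pl[...,0]<.13)
print(np.percentile(pl[d][:,0],[2,98]))
for n in('scene','side'):
    c=env.read_camera(n);save(c,n+'_end.png')
    for t in ['parts_bin','screwdriver','spool','reject_tray','roller_a']:
        for d in env.pinpoint(n,t)[:4]: print(n,t,round(d['score'],2),np.round(px2w(c,*d['location']),3),np.round(d['location']))
a=cv2.imread('pics/scene_end.png')
cv2.imwrite('pics/e1.png',cv2.resize(a[90:330,60:440],None,fx=2.1,fy=2.1,interpolation=cv2.INTER_CUBIC))
E
```

```text
tcp_pos: [0.6357, -0.0297, 0.0263]
wrist_force: [-0.4, 0.7, 0.0]
tcp_pos: [0.6408, -0.0305, 0.1461]
wrist_force: [0.8, 0.0, 0.4]
tcp_pos: [0.5062, -0.0126, 0.1712]
wrist_force: [-0.4, -0.5, -0.6]
859 [391.  48.] [[0.0555, 0.1257], [0.0689, 0.1317], [0.0909, 0.1397]]
622 [382. 122.] [[0.0551, 0.0561], [0.0677, 0.0632], [0.0899, 0.0699]]
607 [379. 151.] [[0.0552, 0.0268], [0.0684, 0.0343], [0.0909, 0.0406]]
681 [371. 212.] [[0.0557, -0.0432], [0.0697, -0.0329], [0.0947, -0.029]]
[0.09471469 0.11427453]
scene parts_bin 0.93 [ 0.47  -0.29   0.004] [252. 148.]
scene screwdriver 0.97 [ 0.729 -0.326  0.026] [347. 203.]
scene spool 0.86 [0.702 0.277 0.042] [174. 392.]
scene reject_tray 0.66 [0.504 0.298 0.006] [145. 334.]
scene roller_a 0.81 [ 0.785 -0.06   0.025] [279. 327.]
scene roller_a 0.74 [ 0.203 -0.259 -0.   ] [184. 106.]
scene roller_a 0.7 [0.652 0.067 0.035] [207. 320.]
scene roller_a 0.62 [ 0.617 -0.02   0.015] [224. 282.]
side parts_bin 0.88 [ 0.447 -0.232  0.04 ] [159. 298.]
side screwdriver 0.7 [ 0.719 -0.342  0.002] [140. 233.]
side spool 0.64 [0.677 0.354 0.046] [280. 166.]
side reject_tray 0.68 [0.484 0.31  0.005] [291. 245.]
side roller_a 0.82 [ 0.79  -0.085  0.002] [179. 190.]
side roller_a 0.69 [ 0.237 -0.263  0.021] [167. 360.]
side roller_a 0.65 [0.456 0.302 0.03 ] [284. 256.]
side roller_a 0.65 [0.647 0.075 0.033] [211. 214.]
```

View pics/w26.png

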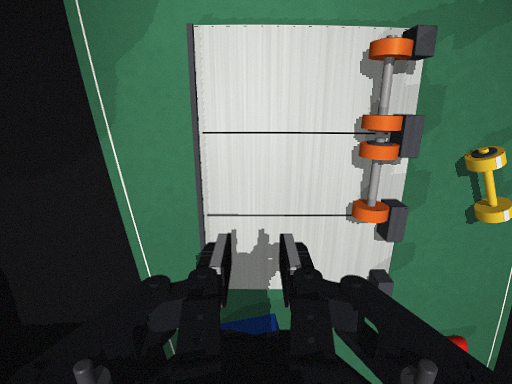

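View pics/e1.png

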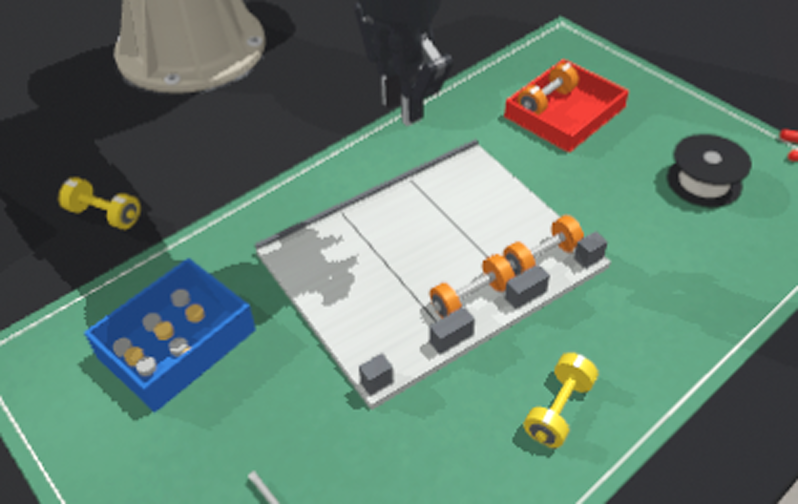

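```bash
python3 -c "
from workcell import env
print(env.hand_in(), env.get_state()['clock'])"
```

```text
the job is handed in; nothing more can be done
the job is handed in; nothing more can be done
```

The job was handed in at about 38 s; no verdict was reported. All three orange rollers were rolled along their lanes to the far stop by the bare shaft, with the fingers held 17 mm apart.

- **Reject:** The right-lane roller was the heavy one. It resisted with about 2.4 N near a quarter turn, ran ahead, resisted again, and rolled back off the stop when loosened. I picked it up and set it down in the red tray, where the last pictures show it lying.
- **Sound rollers:** The left and middle rollers rolled with about 1 N or less, apart from one 2.7 N reading as the fingers first took up the middle one. They stayed at the stop after release. In the last wrist picture their axes were about 1–2 mm from touching position and looked square.
- **Bystanders:** The bin, screwdriver and spool show no visible shift. Their network positions agree with the start to within about 17 mm per camera, mostly a few mm, which I take as network noise.

**Disagreements with the description:**
- The fingertips stood about 17–18 mm behind the reported TCP instead of 11 mm ahead of it. My first push therefore passed above the shaft without touching it. I then went lower using the camera depth.
- My plate frame was about 2–3 mm off along x, so I judged stop distances from the blocks seen in the same picture.

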